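Open the parts tumbler and load it

ROBOT

A 6-joint arm with a two-finger parallel gripper is mounted at the origin on the work surface; the furniture and walls round the work are solid. World frame = base frame: x ahead of the robot, y to its left, z up, the work surface at z = 0. Lengths are in m, angles in rad, forces in N, time in s.
With the tool pointing down it reaches from about 0.375 to 0.9 m from the base axis. Payload 3.1 kg.
Tool frame: the origin (TCP) lies on the centre line of the jaws, within the pads' length; the fingertips stand 8 mm ahead of it and the grasp point (between the pads) lies 11 mm behind it; z points along the fingers, y is the direction in which the jaws open and shut (so a half turn about z gives the same grasp; the last joint's range is limited). The gripper opens to 85 mm and grips with 20 to 120 N. Pads are 22 mm wide; open, the fingers measure 114 mm over their backs; the gripper's body (76 mm by 85 mm) begins 54 mm behind the grasp point. The pads swing forward as they close: fully open they stand 13 mm farther back than shut.
Start: joints at [1.073, 0.527, 1.433, -0, 1.181, -0.178], TCP at [0.196, 0.593, 0.239] pointing down, gripper open.
Joint ranges: [-3.08, 3.08], [-0.75, 2.2], [0.22, 2.44], [-1.43, 4.57], [0, 2.65], [-2.85, 2.85]. Speed limits (rad/s): [2.79, 2.79, 3.14, 3.14, 3.14, 3.14].

INTERFACE

Orientations are given as a unit quaternion [w, x, y, z].
In Python, from station import r, cams, finish_job gives the robot as it stands.
- The arm moves only by the shell command python3 -m crank 'ROWS'. ROWS is JSON, a list of rows, each an object of numbers: "grip": the closure, from 0 (fully open) to 1 (shut); "tx", "ty", "tz": the shift along the world's x, y, z as a fraction of full scale; "ax", "ay", "az": the turn, a rotation vector about the world's x, y, z as a fraction of full scale. A call has exactly 10 rows; each row is the pose to reach, as a shift and turn from the pose commanded when the call began, turning the shorter way round; what a row does not reach only later rows make up. Full scale, the value 1, is 12 cm for a shift and 180 degrees for a turn. A row lasts 1/10 s, in which the tool goes at most 50 mm and 8.59 degrees, less where a joint would pass 70% of its speed; a pose out of reach is approached as far as the arm can. A call with a number of a shift or a turn outside -1 to 1 is refused whole. A call with a gripper value outside its range is refused whole. The fingers move at their own pace and stop on an object; the grip force is fixed at half the most. Time passes only in rows, so rows that repeat a pose let the fingers close, or fill a call up. It gives the time, the measured TCP pose, the force and the opening at its end, in the units of the state.
- r.sense(): the state, without advancing time (a new reading comes with each control period).
- cams.camera(name): name is "side" or "top" or "wrist"; returns (picture, depth): 480x640x3 uint8, red, green, blue; 480x640 float32, m along the optical axis (not along the pixel's ray), 0 where there is no reading.
- cams.camera_info(name): a dict with "intrinsics" (3x3 intrinsics, pixels), "k1" (the pictures are not rectified: a ray, as slopes to the right and down, at radius r is drawn at 1 + k1 r^2 times it, then the intrinsics apply), "world_to_cam" (4x4, takes a point from world to camera coordinates); the wrist camera has in their place "tool_from_camera" (4x4, takes a point from camera to tool coordinates, whose origin is the TCP and whose axes are the flange's). Camera axes: x right, y up, looking along -z (the intrinsics and any distortion apply to the point x, -y, -z); pixel columns grow to the right and rows downward; lengths in m; the calibration is good to about 2 mm. A picture is of the moment at which its call begins: read the wrist's pose just before it. camera_info takes no time and is no camera call.
- finish_job(): hands the job in, once; it reports no verdict.
The state is a dict: "time_s": time; "joint_positions": joint angles; "dq": joint speeds; "tau": joint torques, N m; "ee_pos": TCP position; "ee_rot": TCP orientation; "force": force on the tool from outside, world axes, zero at the start; "ft_torque": the same for the moment, N m; "gripper_width": finger opening in m.
Only numpy, scipy, OpenCV 4.12 (cv2) and the standard library are available. Lean on these libraries where they do the work, as an engineer would, in place of code of your own. Each camera call takes 0.05 s, during which the arm holds its last target.

TASK

Get the parts tumbler ready for loading and load it: first turn its dial back until the pointer stands on zero, and only then unscrew the drum's cap, taking a fresh grip for each twist until it lifts off, and lay it top up and flat in the shallow tray. Then put every steel spacer that stands on the bench into the drum, leaving the two batteries standing where they are; the drum stays open and the dial stays at zero.

Things in the scene. Friction and masses are not known exactly. Their poses are not given: they have to be found in the camera images.
- dial (a joint): black knurled knob with a white pointer, on a round dark scale plate with white ticks at the right (-y) end of the grey housing. Rad: 0 = pointer on the zero mark (the one thick tick, on the side away from the robot); positive = pointer anticlockwise of it seen from above. Starts at 0.8 to 2.3, turns on freely past zero (no stop there), stays where left (friction 0.04 Nm)
- dial_grip (a point): on the dial knob's axis, at the height to grip it. The knob is a cylinder 30 mm in diameter whose top lies 9 mm above this point; the scale plate lies 22 mm below this point. x axis: the way the pointer points; z up
- dial_zero_mark (a point): the thick zero tick on the scale plate, 36 mm from the knob's axis
- drum_mouth (a point): centre of the drum's rim (mouth under the cap), 125 mm above the bench, z up. Steel drum, 80 mm across, fixed on the housing (130 x 235 x 45 mm high), 137 mm left (+y) of the dial. Neck 28 mm high, threaded outside; mouth 40 mm across inside; drum floor 75 mm below the rim
- cap_center (a point): centre (half-way up) of the black knurled screw cap, 62 mm in diameter, 34 mm high, 70 to 120 g; z up through its top. Closed, this point is 5 mm below drum_mouth. It loosens anticlockwise seen from above, rises 20 mm a turn, stays put when let go, and lifts free after about 235 degrees (4.1 rad); until then lugs hold it
- tray_in (a point): centre of the inner floor of the shallow aluminium tray on the left: 150 x 150 mm outside, walls 14 mm high and 4 mm thick; this point is 4 mm (the floor's thickness) or so above the bench
- spacer_1_center (a point): centre of a plain steel spacer, a cylinder 20 mm in diameter and 16 mm high with a shallow groove round its middle; z along its axis; stands on end on the bench at the start; 2 to 4 of the four are present (None: absent). 50 g
- spacer_2_center (a point): centre of a plain steel spacer, a cylinder 20 mm in diameter and 16 mm high with a shallow groove round its middle; z along its axis; stands on end on the bench at the start; 2 to 4 of the four are present (None: absent). 50 g
- spacer_3_center (a point): centre of a plain steel spacer, a cylinder 20 mm in diameter and 16 mm high with a shallow groove round its middle; z along its axis; stands on end on the bench at the start; 2 to 4 of the four are present (None: absent). 50 g
- spacer_4_center (a point): centre of a plain steel spacer, a cylinder 20 mm in diameter and 16 mm high with a shallow groove round its middle; z along its axis; stands on end on the bench at the start; 2 to 4 of the four are present (None: absent). 50 g
- cell_1_center (a point): centre of a battery, 15 mm in diameter and 50 mm high, standing on end beside the spacers; z along its axis. It is not to be loaded: leave it standing
- cell_2_center (a point): centre of a battery, 15 mm in diameter and 50 mm high, standing on end beside the spacers; z along its axis. It is not to be loaded: leave it standing

How it is judged:
By the outcome, as a careful person would: the job done as asked, in the order asked, and still so for the second after the job is handed in, with the robot touching nothing.
Of spacer_1, spacer_2, spacer_3, spacer_4 only 2 to 4 are there at a start; the rules pass over those that are not, and their reading is None.
At some moment in a run one of spacer_1, spacer_2, spacer_3, spacer_4 may be knocked a few centimetres aside while the robot is not near it.
Once in a run the grip may slacken for a moment while it holds something.
It also fails if it takes over 210 s, if anything falls off the work surface, if the arm or the gripper's body presses on something with over 40 N, if the wrist force passes 120 N, or if a joint passes its speed limit or range.

## Working session

There is one attempt and no reset: what is moved stays moved. The work goes in short steps, Python scripts to look and compute and a shell command to move; the robot and the scene stay as the last step left them, time stands still between calls to the robot, and variables do not carry over. Pictures are saved under pics/ and viewed, and the job is handed in when it is done.

```bash
ls; mkdir -p pics
python3 - <<'E'
from station import r,cams
import cv2
print(r.sense())
for n in ['side','top','wrist']:
    p,d=cams.camera(n); cv2.imwrite(f'pics/{n}0.png',p[:,:,::-1]); i=cams.camera_info(n); print(n,i)
E
```

```text
pics
{'time_s': 0.0, 'joint_positions': array([ 1.07250795e+00,  5.28463070e-01,  1.43391981e+00, -4.24209468e-05,
        1.18137301e+00, -1.78526561e-01]), 'dq': array([ 1.94254566e-03, -1.28893666e-03, -1.74994577e-03,  2.28620306e-03,
       -1.64265236e-04,  6.74034744e-06]), 'tau': array([-1.35796632e-03, -4.42346406e+01, -1.78023130e+01, -2.80037748e-04,
        8.40797438e-03,  4.63691805e-06]), 'ee_pos': array([0.19612027, 0.5926922 , 0.23832992]), 'ee_rot': array([-3.40581116e-04,  1.59192569e-01,  9.87246958e-01, -1.02678821e-03]), 'force': array([0.12531448, 0.29253837, 0.62549547]), 'ft_torque': array([-0.0373115 , -0.05220471, -0.03111205]), 'gripper_width': 0.08536245935643251}
side {'intrinsics': array([[520.22917358,   0.        , 312.69284002],
       [  0.        , 520.22917358, 238.13920431],
       [  0.        ,   0.        ,   1.        ]]), 'k1': -0.08020475628177548, 'world_to_cam': array([[ 8.93580785e-01, -4.48901794e-01,  7.47718327e-04,
        -5.24206167e-01],
       [ 2.48496204e-01,  4.96040613e-01,  8.31981578e-01,
        -2.08223046e-01],
       [-
[... 492 characters left out ...]
5730998 ],
       [-0.10671884, -0.01018838,  0.99423704, -1.34698827],
       [ 0.        ,  0.        ,  0.        ,  1.        ]])}
wrist {'intrinsics': array([[346.64414771,   0.        , 321.37907501],
       [  0.        , 346.64414771, 238.45113169],
       [  0.        ,   0.        ,   1.        ]]), 'k1': -0.06970554906620546, 'tool_from_camera': array([[-1.15350687e-03,  9.57457604e-01,  2.88571666e-01,
         7.36212589e-02],
       [ 9.99999330e-01,  1.13362636e-03,  2.36013879e-04,
        -3.93805151e-04],
       [-1.01159164e-04,  2.88571745e-01, -9.57458269e-01,
        -1.34822687e-01],
       [ 0.00000000e+00,  0.00000000e+00,  0.00000000e+00,
         1.00000000e+00]])}
```

View pics/top0.png

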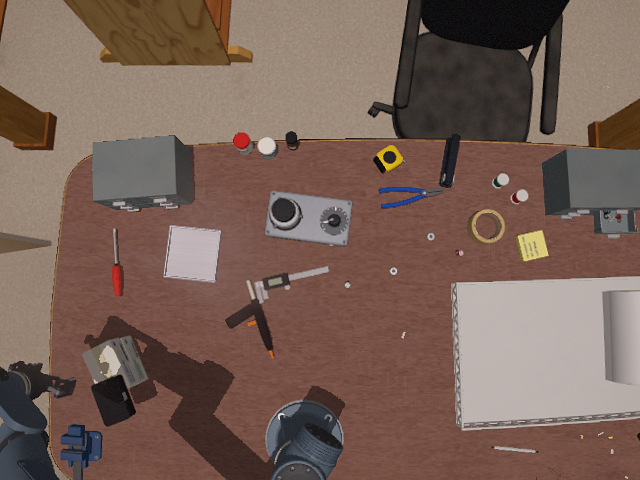

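View pics/side0.png

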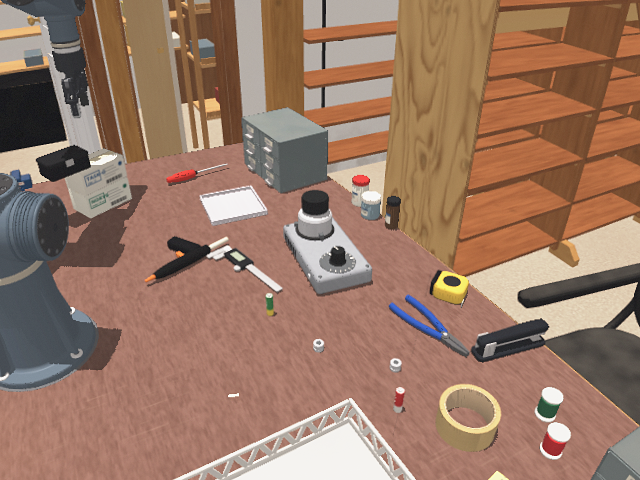

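View pics/wrist0.png

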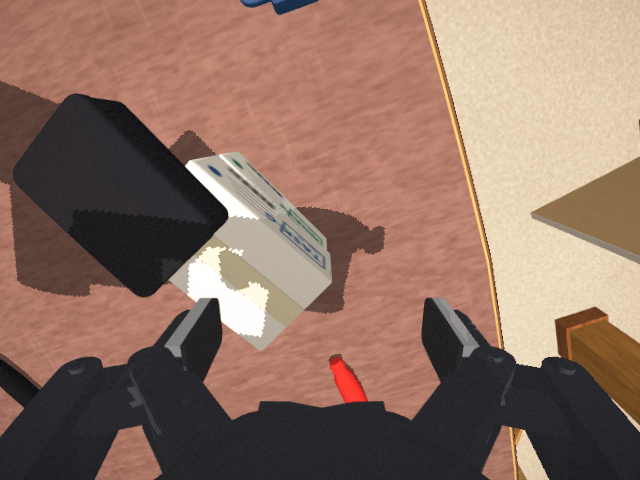

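Top view: cap at about (285,210), dial (335,220), tray (192,253), spacers (431,237) and (393,271), cells (347,285) and (460,253). Next I'll write the helpers and zoom in.

```bash
cat > h.py <<'E'
import numpy as np, cv2
from station import r,cams
from scipy.spatial.transform import Rotation as R
def q2R(q): return R.from_quat([q[1],q[2],q[3],q[0]])
def cap(n):
    s=r.sense(); i=cams.camera_info(n); p,d=cams.camera(n)
    K=i['intrinsics']
    if n=='wrist':
        T=np.eye(4);T[:3,:3]=q2R(s['ee_rot']).as_matrix();T[:3,3]=s['ee_pos']
        c2w=T@i['tool_from_camera']
    else: c2w=np.linalg.inv(i['world_to_cam'])
    return dict(p=p,d=d,K=K,k1=i['k1'],c2w=c2w,s=s)
def und(c,uv):
    uv=np.atleast_2d(np.array(uv,float)); K=c['K']
    return cv2.undistortPoints(uv[:,None],K,np.array([c['k1'],0,0,0,0.]))[:,0]
def rays(c,uv):
    x=und(c,uv); v=np.c_[x[:,0],-x[:,1],-np.ones(len(x))]
    return c['c2w'][:3,3], v@c['c2w'][:3,:3].T   # per unit optical depth
def plane(c,uv,z):
    o,v=rays(c,uv); t=(z-o[2])/v[:,2]; return o+v*t[:,None]
def depthpts(c,uv):
    uv=np.atleast_2d(uv); o,v=rays(c,uv); d=c['d'][uv[:,1].astype(int),uv[:,0].astype(int)]; return o+v*d[:,None]
def cloud(c,u0,u1,v0,v1):
    V,U=np.mgrid[v0:v1,u0:u1]; uv=np.c_[U.ravel(),V.ravel()]; P=depthpts(c,uv)
    return P,uv,c['d'][uv[:,1],uv[:,0]]>0
def proj(c,P):
    w=np.linalg.inv(c['c2w']); q=np.atleast_2d(P)@w[:3,:3].T+w[:3,3]
    q=q*[1,-1,-1]
    return cv2.projectPoints(q,np.zeros(3),np.zeros(3),c['K'],np.array([c['k1'],0,0,0,0.]))[0][:,0]
def crop(c,u0,u1,v0,v1,name,f=4):
    cv2.imwrite('pics/'+name+'.png',cv2.resize(c['p'][v0:v1,u0:u1,::-1],None,fx=f,fy=f,interpolation=cv2.INTER_CUBIC))
E
python3 - <<'E'
from h import *
c=cap('top'); crop(c,260,480,180,320,'t1',3.6)
crop(c,260,360,185,250,'t1d',8)
s=cap('side'); crop(s,230,430,280,430,'s1',4)
for n,uv in [('cap',(285,208)),('dial',(335,220)),('sp',(431,237)),('sp',(393,271)),('cellg',(347,285)),('cellr',(460,253)),('tray',(192,253)),('house',(310,215)),('bench',(380,250)),('white',(404,335))]:
    print(n,depthpts(c,[uv])[0].round(4))
P,uv,ok=cloud(c,230,380,170,260)
for lo,hi,n in [(.12,.15,'cap'),(.04,.05,'house'),(.07,.1,'dial')]:
    m=ok&(P[:,2]>lo)&(P[:,2]<hi); q=P[m]; print(n,m.sum(),q.mean(0),q.min(0),q.max(0), cv2.minAreaRect(q[:,:2].astype(np.float32)))
E
```

```text
cap [0.6292 0.0632 0.1342]
dial [ 0.6091 -0.0695  0.0768]
sp [ 0.5763 -0.3453  0.017 ]
sp [ 0.4767 -0.2378  0.0185]
cellg [ 0.4338 -0.1075  0.0521]
cellr [ 0.5303 -0.4196  0.0508]
tray [0.5116 0.3375 0.0079]
house [6.26e-01 4.00e-04 4.21e-02]
bench [ 0.5364 -0.2018  0.0017]
white [ 0.2973 -0.2744  0.0019]
cap 440 [0.62366954 0.06974977 0.13749821] [0.59431208 0.03963131 0.12021044] [0.65546329 0.10005158 0.14580644] ((0.6249385476112366, 0.07077549397945404), (0.060159750282764435, 0.059789661318063736), 28.57562255859375)
house 2487 [ 0.61478862 -0.00968388  0.04554716] [ 0.54418302 -0.11424183  0.04000628] [0.69163892 0.1251563  0.04999615] ((0.6175519227981567, 0.006008811295032501), (0.23446865379810333, 0.13048987090587616), 84.36343383789062)
dial 323 [0.61086847 0.02404326 0.08786183] [ 0.58536409 -0.08044475  0.07007645] [0.66404967 0.11059527 0.09991967] ((0.6290707588195801, 0.016211099922657013), (0.07831826061010361, 0.18924319744110107), 5.02559232711792)
```

View pics/t1.png

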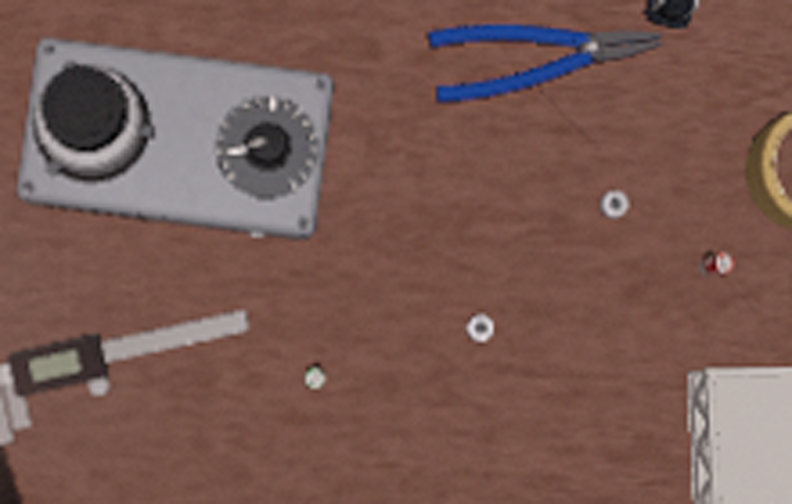

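View pics/t1d.png

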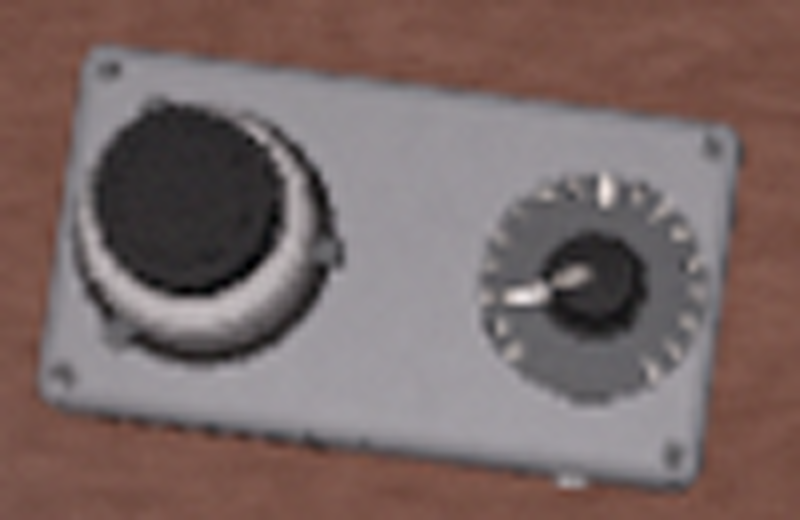

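View pics/s1.png

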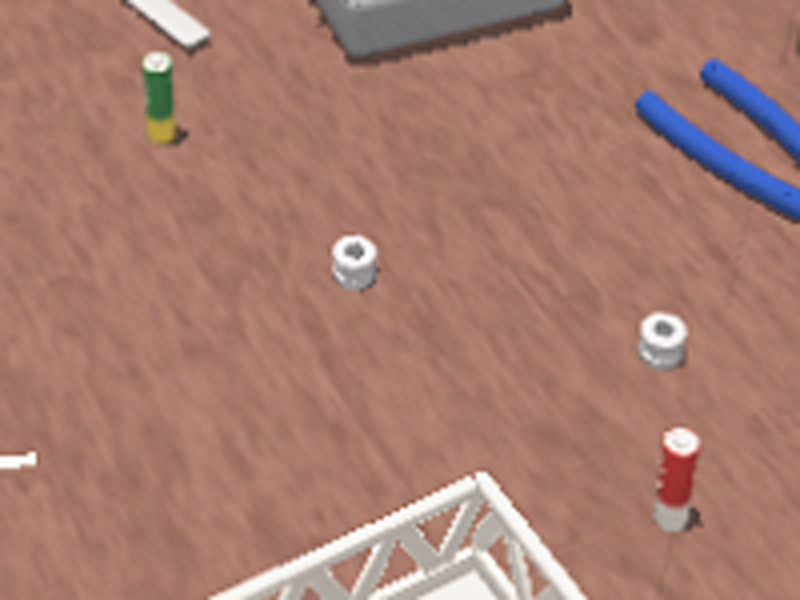

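Two spacers are visible and the pointer is about 95–100° anticlockwise of zero. Moving toward the dial.

```bash
python3 -m crank '[{"grip":0,"tx":0.1,"ty":-0.2,"tz":0,"ax":0,"ay":0,"az":-0.04},{"grip":0,"tx":0.2,"ty":-0.4,"tz":0,"ax":0,"ay":0,"az":-0.08},{"grip":0,"tx":0.3,"ty":-0.6,"tz":0,"ax":0,"ay":0,"az":-0.12},{"grip":0,"tx":0.4,"ty":-0.8,"tz":0,"ax":0,"ay":0,"az":-0.16},{"grip":0,"tx":0.6,"ty":-1,"tz":0,"ax":0,"ay":0,"az":-0.2},{"grip":0,"tx":0.8,"ty":-1,"tz":0,"ax":0,"ay":0,"az":-0.24},{"grip":0,"tx":1,"ty":-1,"tz":0,"ax":0,"ay":0,"az":-0.28},{"grip":0,"tx":1,"ty":-1,"tz":0,"ax":0,"ay":0,"az":-0.32},{"grip":0,"tx":1,"ty":-1,"tz":0,"ax":0,"ay":0,"az":-0.36},{"grip":0,"tx":1,"ty":-1,"tz":0,"ax":0,"ay":0,"az":-0.4}]'
python3 -m crank '[{"tx":0.3,"ty":-0.4},{"tx":0.6,"ty":-0.8},{"tx":0.8,"ty":-1},{"tx":1,"ty":-1},{"tx":1,"ty":-1},{"tx":1,"ty":-1},{"tx":1,"ty":-1},{"tx":1,"ty":-1},{"tx":1,"ty":-1},{"tx":1,"ty":-1}]'
```

```text
time_s: 1.25
ee_pos: [0.3167, 0.4731, 0.2391]
ee_rot: [-0.0, 0.711, 0.703, -0.0]
force: [-0.4, -0.3, 0.9]
gripper_width: 0.0854schema error: expected keys grip, tx, ty, tz, ax, ay, az
```

```bash
python3 -m crank '[{"grip":0,"tx":0.2,"ty":-0.3,"tz":0,"ax":0,"ay":0,"az":0},{"grip":0,"tx":0.4,"ty":-0.6,"tz":0,"ax":0,"ay":0,"az":0},{"grip":0,"tx":0.6,"ty":-0.9,"tz":0,"ax":0,"ay":0,"az":0},{"grip":0,"tx":0.6,"ty":-1,"tz":0,"ax":0,"ay":0,"az":0},{"grip":0,"tx":0.6,"ty":-1,"tz":0,"ax":0,"ay":0,"az":0},{"grip":0,"tx":0.6,"ty":-1,"tz":0,"ax":0,"ay":0,"az":0},{"grip":0,"tx":0.6,"ty":-1,"tz":0,"ax":0,"ay":0,"az":0},{"grip":0,"tx":0.6,"ty":-1,"tz":0,"ax":0,"ay":0,"az":0},{"grip":0,"tx":0.6,"ty":-1,"tz":0,"ax":0,"ay":0,"az":0},{"grip":0,"tx":0.6,"ty":-1,"tz":0,"ax":0,"ay":0,"az":0}]'
python3 -m crank '[{"grip":0,"tx":0.2,"ty":-0.3,"tz":0,"ax":0,"ay":0,"az":0},{"grip":0,"tx":0.4,"ty":-0.6,"tz":0,"ax":0,"ay":0,"az":0},{"grip":0,"tx":0.6,"ty":-0.9,"tz":0,"ax":0,"ay":0,"az":0},{"grip":0,"tx":0.6,"ty":-1,"tz":0,"ax":0,"ay":0,"az":0},{"grip":0,"tx":0.6,"ty":-1,"tz":0,"ax":0,"ay":0,"az":0},{"grip":0,"tx":0.6,"ty":-1,"tz":0,"ax":0,"ay":0,"az":0},{"grip":0,"tx":0.6,"ty":-1,"tz":0,"ax":0,"ay":0,"az":0},{"grip":0,"tx":0.6,"ty":-1,"tz":0,"ax":0,"ay":0,"az":0},{"grip":0,"tx":0.6,"ty":-1,"tz":0,"ax":0,"ay":0,"az":0},{"grip":0,"tx":0.6,"ty":-1,"tz":0,"ax":0,"ay":0,"az":0}]'
python3 -m crank '[{"grip":0,"tx":0.2,"ty":-0.3,"tz":0,"ax":0,"ay":0,"az":0},{"grip":0,"tx":0.4,"ty":-0.6,"tz":0,"ax":0,"ay":0,"az":0},{"grip":0,"tx":0.6,"ty":-0.9,"tz":0,"ax":0,"ay":0,"az":0},{"grip":0,"tx":0.6,"ty":-1,"tz":0,"ax":0,"ay":0,"az":0},{"grip":0,"tx":0.6,"ty":-1,"tz":0,"ax":0,"ay":0,"az":0},{"grip":0,"tx":0.6,"ty":-1,"tz":0,"ax":0,"ay":0,"az":0},{"grip":0,"tx":0.6,"ty":-1,"tz":0,"ax":0,"ay":0,"az":0},{"grip":0,"tx":0.6,"ty":-1,"tz":0,"ax":0,"ay":0,"az":0},{"grip":0,"tx":0.6,"ty":-1,"tz":0,"ax":0,"ay":0,"az":0},{"grip":0,"tx":0.6,"ty":-1,"tz":0,"ax":0,"ay":0,"az":0}]'
python3 -m crank '[{"grip":0,"tx":0.2,"ty":-0.3,"tz":0,"ax":0,"ay":0,"az":0},{"grip":0,"tx":0.4,"ty":-0.6,"tz":0,"ax":0,"ay":0,"az":0},{"grip":0,"tx":0.6,"ty":-0.9,"tz":0,"ax":0,"ay":0,"az":0},{"grip":0,"tx":0.6,"ty":-1,"tz":0,"ax":0,"ay":0,"az":0},{"grip":0,"tx":0.6,"ty":-1,"tz":0,"ax":0,"ay":0,"az":0},{"grip":0,"tx":0.6,"ty":-1,"tz":0,"ax":0,"ay":0,"az":0},{"grip":0,"tx":0.6,"ty":-1,"tz":0,"ax":0,"ay":0,"az":0},{"grip":0,"tx":0.6,"ty":-1,"tz":0,"ax":0,"ay":0,"az":0},{"grip":0,"tx":0.6,"ty":-1,"tz":0,"ax":0,"ay":0,"az":0},{"grip":0,"tx":0.6,"ty":-1,"tz":0,"ax":0,"ay":0,"az":0}]'
python3 - <<'E'
from h import *
c=cap('wrist'); cv2.imwrite('pics/w1.png',c['p'][:,:,::-1])
E
```

```text
time_s: 2.25
ee_pos: [0.3881, 0.3539, 0.2393]
ee_rot: [-0.0, 0.709, 0.706, -0.0]
force: [-0.0, 0.1, -0.8]
gripper_width: 0.0855
time_s: 3.25
ee_pos: [0.4601, 0.2339, 0.2393]
ee_rot: [-0.0, 0.709, 0.706, 0.0]
force: [0.3, -0.3, 0.3]
gripper_width: 0.0855
time_s: 4.25
ee_pos: [0.5322, 0.114, 0.2394]
ee_rot: [0.0, 0.709, 0.705, 0.0]
force: [0.0, 0.6, -0.0]
gripper_width: 0.0856
time_s: 5.25
ee_pos: [0.6043, -0.006, 0.2395]
ee_rot: [0.0, 0.709, 0.705, 0.0]
force: [-0.1, -0.1, 0.6]
gripper_width: 0.0855
```

View pics/w1.png

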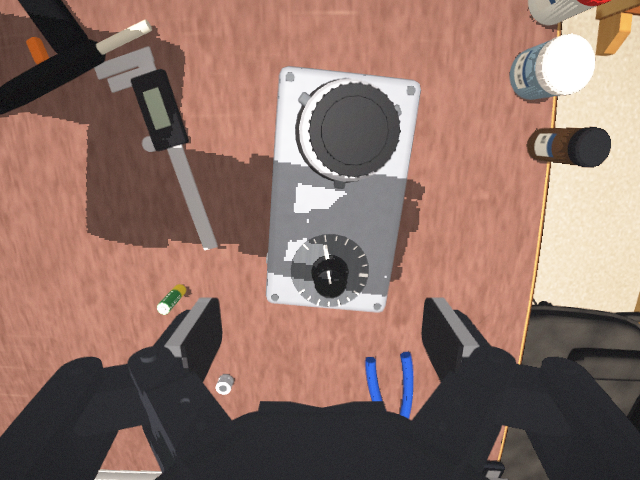

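Run:
```python
from h import *
c=cap('wrist'); crop(c,280,380,225,315,'w1z',8)
P,uv,ok=cloud(c,260,430,60,320)
for lo,hi,n in [(.132,.142,'cap'),(.041,.050,'house'),(.073,.081,'dial')]:
    m=ok&(P[:,2]>lo)&(P[:,2]<hi)
    q=P[m]; print(n,m.sum(),np.median(q,0).round(4),(q.min(0)+q.max(0))/2,q.max(0)-q.min(0), cv2.minAreaRect(q[:,:2].astype(np.float32)))
```

```text
cap 6766 [0.626  0.0706 0.1375] [0.62601507 0.0699672  0.13616756] [0.06212816 0.06145317 0.00800386] ((0.626142680644989, 0.07004735618829727), (0.06169278919696808, 0.061215177178382874), 53.69487762451172)
house 20815 [ 0.6133 -0.0072  0.0452] [0.61906983 0.00478998 0.04550183] [0.14838489 0.24203854 0.00898693] ((0.6192983984947205, 0.005199000239372253), (0.23214846849441528, 0.12783685326576233), 84.12552642822266)
dial 782 [ 0.6117 -0.0648  0.0781] [ 0.61184098 -0.06561476  0.07668533] [0.03023806 0.02962762 0.00714471] ((0.6117765307426453, -0.06571061909198761), (0.03020683489739895, 0.02961217239499092), 1.9697177410125732)
```

View pics/w1z.png

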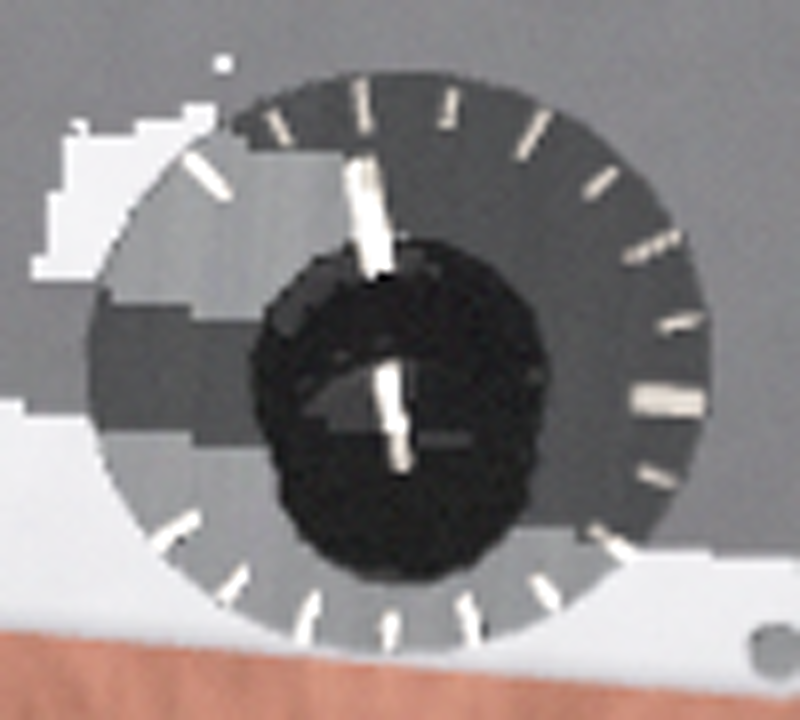

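Run:
```python
from h import *
c=cap('wrist')
f=lambda x,y:(280+(x+.5)/8-.5,225+(y+.5)/8-.5)
a=plane(c,[f(362,158),f(378,273)],.048);b=plane(c,[f(387,362),f(402,470)],.0775);z=plane(c,[f(668,400)],.0465)
C=np.array([.6118,-.0656])
for n,q in [('plate',a),('top',b)]:
    d=q[0]-q[1]; print(n,q.round(4),np.degrees(np.arctan2(d[1],d[0])),np.hypot(*(q[:,:2]-C).T), np.degrees(np.arctan2(*(q[:,:2]-C).T[::-1])))
d=z[0,:2]-C;print('zero',z.round(4),np.hypot(*d),np.degrees(np.arctan2(d[1],d[0])))
print(c['s']['ee_pos'],q2R(c['s']['ee_rot']).as_matrix().round(3))
```

```text
plate [[ 0.6073 -0.0376  0.048 ]
 [ 0.6093 -0.0527  0.048 ]] 97.35364813244806 [0.02839679 0.01316598] [ 99.11561154 101.15609791]
top [[ 0.6099 -0.0528  0.0775]
 [ 0.6116 -0.0663  0.0775]] 97.3242528670315 [0.01298858 0.00072305] [  98.58896559 -106.03450002]
zero [[ 0.6463 -0.0707  0.0465]] 0.0348599997845516 -8.46936081194873
[ 0.60441122 -0.00632426  0.23942326] [[ 0.005  1.     0.   ]
 [ 1.    -0.005  0.   ]
 [ 0.     0.    -1.   ]]
```

```bash
python3 -m crank '[{"grip":0,"tx":0.06,"ty":-0.25,"tz":0,"ax":0,"ay":0,"az":0},{"grip":0,"tx":0.06,"ty":-0.495,"tz":0,"ax":0,"ay":0,"az":0},{"grip":0,"tx":0.06,"ty":-0.495,"tz":-0.2,"ax":0,"ay":0,"az":0},{"grip":0,"tx":0.06,"ty":-0.495,"tz":-0.4,"ax":0,"ay":0,"az":0},{"grip":0,"tx":0.06,"ty":-0.495,"tz":-0.6,"ax":0,"ay":0,"az":0},{"grip":0,"tx":0.06,"ty":-0.495,"tz":-0.8,"ax":0,"ay":0,"az":0},{"grip":0,"tx":0.06,"ty":-0.495,"tz":-1,"ax":0,"ay":0,"az":0},{"grip":0,"tx":0.06,"ty":-0.495,"tz":-1,"ax":0,"ay":0,"az":0},{"grip":0,"tx":0.06,"ty":-0.495,"tz":-1,"ax":0,"ay":0,"az":0},{"grip":0,"tx":0.06,"ty":-0.495,"tz":-1,"ax":0,"ay":0,"az":0}]'
python3 -m crank '[{"grip":0,"tx":0,"ty":0,"tz":-0.1,"ax":0,"ay":0,"az":0},{"grip":0,"tx":0,"ty":0,"tz":-0.2,"ax":0,"ay":0,"az":0},{"grip":0,"tx":0,"ty":0,"tz":-0.3,"ax":0,"ay":0,"az":0},{"grip":0,"tx":0,"ty":0,"tz":-0.4,"ax":0,"ay":0,"az":0},{"grip":0,"tx":0,"ty":0,"tz":-0.5,"ax":0,"ay":0,"az":0},{"grip":0,"tx":0,"ty":0,"tz":-0.5,"ax":0,"ay":0,"az":0},{"grip":0.3,"tx":0,"ty":0,"tz":-0.5,"ax":0,"ay":0,"az":0},{"grip":0.4,"tx":0,"ty":0,"tz":-0.5,"ax":0,"ay":0,"az":0},{"grip":0.5,"tx":0,"ty":0,"tz":-0.5,"ax":0,"ay":0,"az":0},{"grip":0.5,"tx":0,"ty":0,"tz":-0.5,"ax":0,"ay":0,"az":0}]'
python3 - <<'E'
from h import *
c=cap('wrist'); cv2.imwrite('pics/w2.png',c['p'][:,:,::-1])
E
```

```text
time_s: 6.4
ee_pos: [0.6128, -0.0664, 0.1207]
ee_rot: [0.001, 0.709, 0.705, 0.001]
force: [-0.3, -0.4, 0.1]
gripper_width: 0.0853
time_s: 7.4
ee_pos: [0.612, -0.0662, 0.0599]
ee_rot: [0.0, 0.709, 0.705, 0.0]
force: [-0.2, -0.2, -0.2]
gripper_width: 0.0429
```

View pics/w2.png

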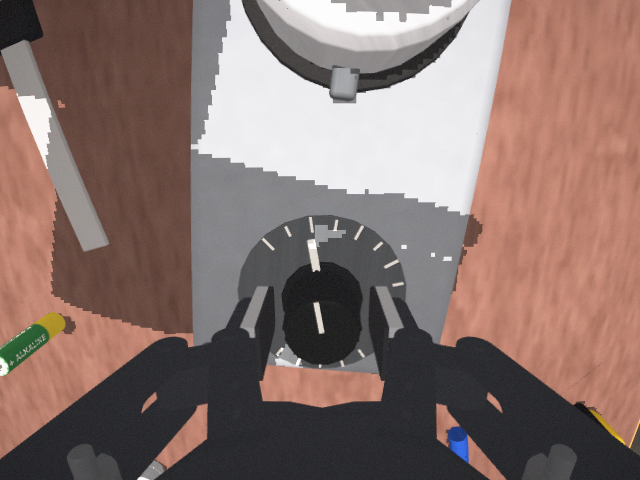

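```bash
python3 -m crank '[{"grip":0.7,"tx":0,"ty":0,"tz":0,"ax":0,"ay":0,"az":0},{"grip":1,"tx":0,"ty":0,"tz":0,"ax":0,"ay":0,"az":0},{"grip":1,"tx":0,"ty":0,"tz":0,"ax":0,"ay":0,"az":0},{"grip":1,"tx":0,"ty":0,"tz":0,"ax":0,"ay":0,"az":0},{"grip":1,"tx":0,"ty":0,"tz":0,"ax":0,"ay":0,"az":-0.02},{"grip":1,"tx":0,"ty":0,"tz":0,"ax":0,"ay":0,"az":-0.05},{"grip":1,"tx":0,"ty":0,"tz":0,"ax":0,"ay":0,"az":-0.09},{"grip":1,"tx":0,"ty":0,"tz":0,"ax":0,"ay":0,"az":-0.13},{"grip":1,"tx":0,"ty":0,"tz":0,"ax":0,"ay":0,"az":-0.17},{"grip":1,"tx":0,"ty":0,"tz":0,"ax":0,"ay":0,"az":-0.2}]'
python3 -m crank '[{"grip":1,"tx":0,"ty":0,"tz":0,"ax":0,"ay":0,"az":-0.04},{"grip":1,"tx":0,"ty":0,"tz":0,"ax":0,"ay":0,"az":-0.08},{"grip":1,"tx":0,"ty":0,"tz":0,"ax":0,"ay":0,"az":-0.12},{"grip":1,"tx":0,"ty":0,"tz":0,"ax":0,"ay":0,"az":-0.16},{"grip":1,"tx":0,"ty":0,"tz":0,"ax":0,"ay":0,"az":-0.2},{"grip":1,"tx":0,"ty":0,"tz":0,"ax":0,"ay":0,"az":-0.24},{"grip":1,"tx":0,"ty":0,"tz":0,"ax":0,"ay":0,"az":-0.28},{"grip":1,"tx":0,"ty":0,"tz":0,"ax":0,"ay":0,"az":-0.32},{"grip":1,"tx":0,"ty":0,"tz":0,"ax":0,"ay":0,"az":-0.35},{"grip":1,"tx":0,"ty":0,"tz":0,"ax":0,"ay":0,"az":-0.365}]'
python3 - <<'E'
from h import *
c=cap('wrist'); crop(c,220,420,180,360,'w3z',4)
print(q2R(c['s']['ee_rot']).as_matrix().round(3), c['s']['joint_positions'])
E
```

```text
time_s: 8.45
ee_pos: [0.6122, -0.0662, 0.06]
ee_rot: [0.0, 0.893, 0.45, 0.001]
force: [0.8, 0.4, 6.1]
gripper_width: 0.0281
time_s: 9.45
ee_pos: [0.6123, -0.0663, 0.06]
ee_rot: [0.0, 0.994, -0.106, 0.001]
force: [0.2, 0.7, 5.2]
gripper_width: 0.0283
[[ 0.978 -0.211  0.002]
 [-0.211 -0.978 -0.001]
 [ 0.002  0.    -1.   ]] [-2.89028184e-01  7.54201801e-01  1.58396763e+00 -8.62575305e-05
  8.01778373e-01  1.49416836e+00]
```

View pics/w3z.png

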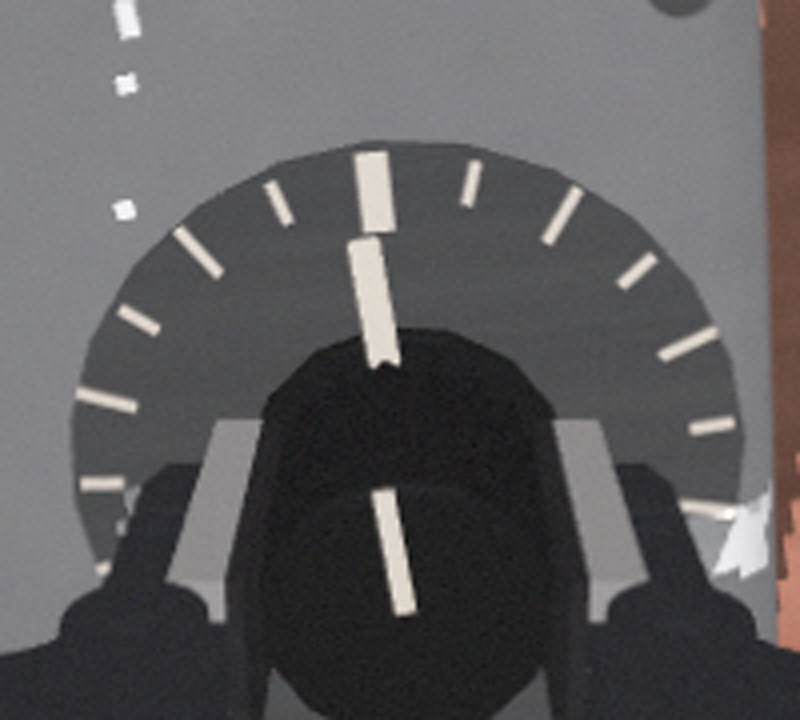

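Run:
```python
from h import *
c=cap('wrist')
f=lambda x,y:(220+(x+.5)/4-.5,180+(y+.5)/4-.5)
C=np.array([.6122,-.0663])
for n,pts,z in [('tick',[(371,152),(379,232)],.0465),('ptr',[(364,238),(384,364)],.048),('ptr2',[(364,238),(384,364)],.051),('top',[(383,490),(404,614)],.0775),('tickL',[(279,183)],.0465)]+[(str(p),[p],.0465) for p in [(101,483),(711,427),(712,509),(471,184),(289,205)]]:
    q=plane(c,[f(*p) for p in pts],z)[:,:2]; a=q-C
    d=q[0]-q[-1]
    print(n,q.round(4).tolist(),'dir',np.degrees(np.arctan2(d[1],d[0])).round(2),'about C',np.degrees(np.arctan2(a[:,1],a[:,0])).round(2),np.hypot(*a.T).round(4))
```

```text
tick [[0.6506, -0.0708], [0.6414, -0.0697]] dir -7.13 about C [-6.75 -6.63] [0.0386 0.0294]
ptr [[0.6416, -0.0681], [0.6264, -0.067]] dir -4.16 about C [-3.42 -2.63] [0.0294 0.0143]
ptr2 [[0.6424, -0.0683], [0.6276, -0.0673]] dir -4.16 about C [-3.86 -3.58] [0.0303 0.0154]
top [[0.6256, -0.0671], [0.6121, -0.0662]] dir -3.93 about C [ -3.62 134.39] [0.0134 0.0001]
tickL [[0.6493, -0.0601]] dir 0.0 about C [9.45] [0.0376]
(101, 483) [[0.6181, -0.0306]] dir 0.0 about C [80.63] [0.0362]
(711, 427) [[0.6099, -0.1025]] dir 0.0 about C [-93.66] [0.0363]
(712, 509) [[0.5992, -0.1011]] dir 0.0 about C [-110.48] [0.0371]
(471, 184) [[0.6447, -0.0809]] dir 0.0 about C [-24.13] [0.0356]
(289, 205) [[0.6466, -0.0606]] dir 0.0 about C [9.38] [0.0349]
```

```bash
python3 -m crank '[{"grip":1,"tx":0,"ty":0,"tz":0,"ax":0,"ay":0,"az":-0.01},{"grip":1,"tx":0,"ty":0,"tz":0,"ax":0,"ay":0,"az":-0.016},{"grip":1,"tx":0,"ty":0,"tz":0,"ax":0,"ay":0,"az":-0.016},{"grip":1,"tx":0,"ty":0,"tz":0,"ax":0,"ay":0,"az":-0.016},{"grip":1,"tx":0,"ty":0,"tz":0,"ax":0,"ay":0,"az":-0.016},{"grip":0.6,"tx":0,"ty":0,"tz":0,"ax":0,"ay":0,"az":-0.016},{"grip":0.5,"tx":0,"ty":0,"tz":0,"ax":0,"ay":0,"az":-0.016},{"grip":0.4,"tx":0,"ty":0,"tz":0,"ax":0,"ay":0,"az":-0.016},{"grip":0.4,"tx":0,"ty":0,"tz":0,"ax":0,"ay":0,"az":-0.016},{"grip":0.4,"tx":0,"ty":0,"tz":0,"ax":0,"ay":0,"az":-0.016}]'
python3 - <<'E'
from h import *
c=cap('wrist'); crop(c,220,420,180,360,'w4z',4)
E
```

```text
time_s: 10.55
ee_pos: [0.6115, -0.0661, 0.0591]
ee_rot: [-0.0, 0.992, -0.13, -0.0]
force: [0.1, -0.4, 1.2]
gripper_width: 0.0511
```

View pics/w4z.png

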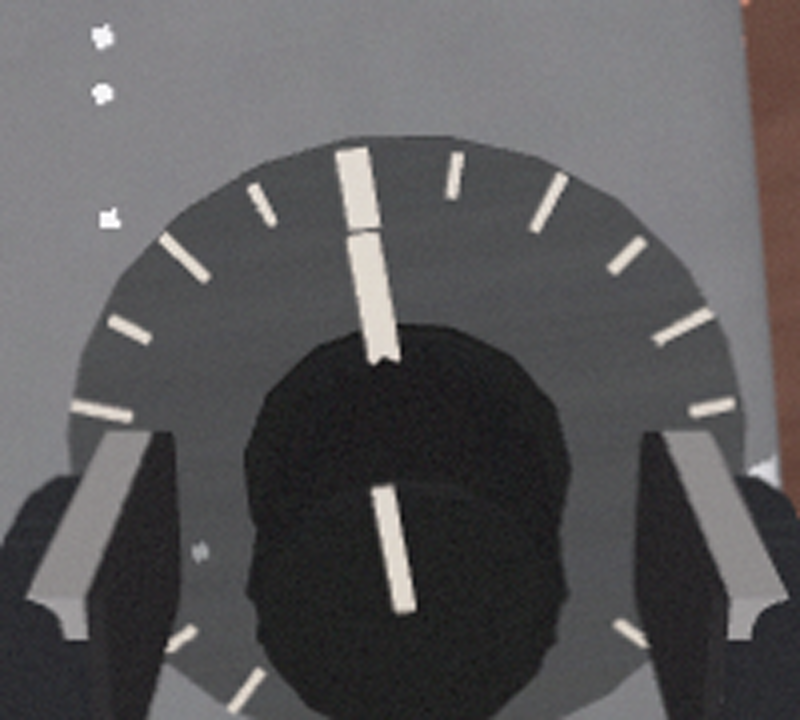

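Pointer and thick tick are in line, within about 0.5°. Next I'll retreat straight up and go to the cap.

```bash
python3 -m crank '[{"grip":0.3,"tx":0,"ty":0,"tz":0.1,"ax":0,"ay":0,"az":0},{"grip":0.1,"tx":0,"ty":0,"tz":0.3,"ax":0,"ay":0,"az":0},{"grip":0,"tx":0,"ty":0,"tz":0.6,"ax":0,"ay":0,"az":0},{"grip":0,"tx":0,"ty":0,"tz":0.9,"ax":0,"ay":0,"az":0},{"grip":0,"tx":0,"ty":0,"tz":1,"ax":0,"ay":0,"az":0},{"grip":0,"tx":0.05,"ty":0.3,"tz":1,"ax":0,"ay":0,"az":0},{"grip":0,"tx":0.1,"ty":0.6,"tz":1,"ax":0,"ay":0,"az":0},{"grip":0,"tx":0.12,"ty":1,"tz":1,"ax":0,"ay":0,"az":0},{"grip":0,"tx":0.12,"ty":1,"tz":1,"ax":0,"ay":0,"az":0},{"grip":0,"tx":0.12,"ty":1,"tz":1,"ax":0,"ay":0,"az":0}]'
python3 - <<'E'
from h import *
c=cap('wrist'); cv2.imwrite('pics/w5.png',c['p'][:,:,::-1])
P,uv,ok=cloud(c,100,540,100,400)
m=ok&(P[:,2]>.133)&(P[:,2]<.142)&(np.hypot(P[:,0]-.626,P[:,1]-.07)<.04); q=P[m]; print(m.sum(),(q.min(0)+q.max(0))/2,q.max(0)-q.min(0),cv2.minEnclosingCircle(q[:,:2].astype(np.float32)))
E
```

```text
time_s: 11.6
ee_pos: [0.6255, 0.0552, 0.1791]
ee_rot: [0.0, 0.992, -0.128, -0.0]
force: [0.1, -0.4, -0.5]
gripper_width: 0.0855
8776 [0.62645187 0.06987059 0.13641273] [0.06168094 0.06231984 0.00675091] ((0.626400887966156, 0.06983895599842072), 0.03142678737640381)
```

View pics/w5.png

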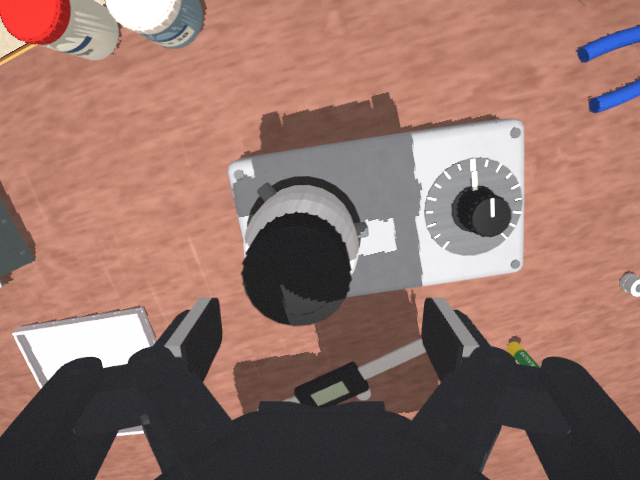

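```bash
python3 -m crank '[{"grip":0,"tx":0.006,"ty":0.122,"tz":0,"ax":0,"ay":0,"az":0},{"grip":0,"tx":0.006,"ty":0.122,"tz":0,"ax":0,"ay":0,"az":0},{"grip":0,"tx":0.006,"ty":0.122,"tz":-0.1,"ax":0,"ay":0,"az":0},{"grip":0,"tx":0.006,"ty":0.122,"tz":-0.2,"ax":0,"ay":0,"az":0},{"grip":0,"tx":0.006,"ty":0.122,"tz":-0.3,"ax":0,"ay":0,"az":0},{"grip":0,"tx":0.006,"ty":0.122,"tz":-0.4,"ax":0,"ay":0,"az":0},{"grip":0,"tx":0.006,"ty":0.122,"tz":-0.5,"ax":0,"ay":0,"az":0},{"grip":0,"tx":0.006,"ty":0.122,"tz":-0.57,"ax":0,"ay":0,"az":0},{"grip":0,"tx":0.006,"ty":0.122,"tz":-0.57,"ax":0,"ay":0,"az":0},{"grip":0,"tx":0.006,"ty":0.122,"tz":-0.57,"ax":0,"ay":0,"az":0}]'
python3 - <<'E'
from h import *
c=cap('wrist'); cv2.imwrite('pics/w6.png',c['p'][:,:,::-1])
E
```

```text
time_s: 12.65
ee_pos: [0.6269, 0.0686, 0.1107]
ee_rot: [0.0, 0.992, -0.13, -0.0]
force: [-0.3, 0.0, -0.1]
gripper_width: 0.0855
```

View pics/w6.png

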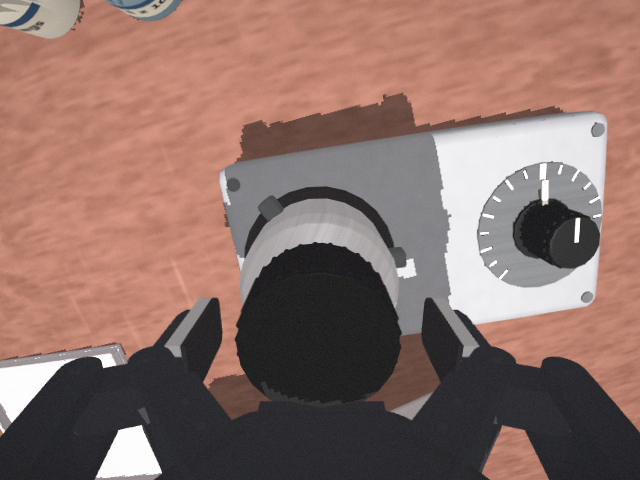

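```bash
python3 -m crank '[{"grip":0,"tx":0,"ty":0.01,"tz":0,"ax":0,"ay":0,"az":0},{"grip":0.2,"tx":0,"ty":0.01,"tz":0,"ax":0,"ay":0,"az":0},{"grip":0.4,"tx":0,"ty":0.01,"tz":0,"ax":0,"ay":0,"az":0},{"grip":1,"tx":0,"ty":0.01,"tz":0,"ax":0,"ay":0,"az":0},{"grip":1,"tx":0,"ty":0.01,"tz":0,"ax":0,"ay":0,"az":0},{"grip":1,"tx":0,"ty":0.01,"tz":0,"ax":0,"ay":0,"az":0},{"grip":1,"tx":0,"ty":0.01,"tz":0,"ax":0,"ay":0,"az":0},{"grip":1,"tx":0,"ty":0.01,"tz":0,"ax":0,"ay":0,"az":0},{"grip":1,"tx":0,"ty":0.01,"tz":0,"ax":0,"ay":0,"az":0},{"grip":1,"tx":0,"ty":0.01,"tz":0,"ax":0,"ay":0,"az":0}]'
python3 -m crank '[{"grip":1,"tx":0,"ty":0,"tz":0.003,"ax":0,"ay":0,"az":0.04},{"grip":1,"tx":0,"ty":0,"tz":0.007,"ax":0,"ay":0,"az":0.08},{"grip":1,"tx":0,"ty":0,"tz":0.011,"ax":0,"ay":0,"az":0.12},{"grip":1,"tx":0,"ty":0,"tz":0.015,"ax":0,"ay":0,"az":0.16},{"grip":1,"tx":0,"ty":0,"tz":0.018,"ax":0,"ay":0,"az":0.2},{"grip":1,"tx":0,"ty":0,"tz":0.022,"ax":0,"ay":0,"az":0.24},{"grip":1,"tx":0,"ty":0,"tz":0.026,"ax":0,"ay":0,"az":0.28},{"grip":1,"tx":0,"ty":0,"tz":0.03,"ax":0,"ay":0,"az":0.32},{"grip":1,"tx":0,"ty":0,"tz":0.033,"ax":0,"ay":0,"az":0.36},{"grip":1,"tx":0,"ty":0,"tz":0.037,"ax":0,"ay":0,"az":0.4}]'
python3 -c "
from h import *
s=r.sense();print(s['ft_torque'],s['joint_positions'])
c=cap('top');crop(c,250,360,180,260,'t7',7)"
```

```text
time_s: 13.7
ee_pos: [0.6273, 0.0698, 0.112]
ee_rot: [-0.0, 0.992, -0.13, 0.001]
force: [-0.1, 0.9, 5.0]
gripper_width: 0.0603
time_s: 14.7
ee_pos: [0.6268, 0.07, 0.1153]
ee_rot: [-0.0, 0.877, 0.48, 0.0]
force: [0.3, 1.2, 1.4]
gripper_width: 0.06
[ 0.1065307  -0.00590319 -0.10735798] [-6.59491485e-02  6.88013969e-01  1.51856846e+00  5.99536153e-04
  9.34853139e-01  5.03084873e-01]
```

View pics/t7.png

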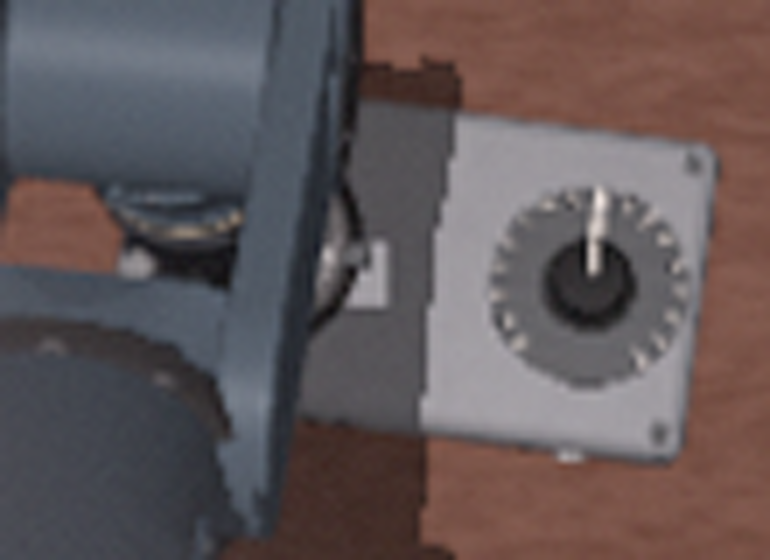

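```bash
python3 -m crank '[{"grip":1,"tx":0,"ty":0,"tz":0,"ax":0,"ay":0,"az":0},{"grip":0.05,"tx":0,"ty":0,"tz":0,"ax":0,"ay":0,"az":0},{"grip":0.05,"tx":0,"ty":0,"tz":0,"ax":0,"ay":0,"az":0},{"grip":0.05,"tx":0,"ty":0,"tz":0,"ax":0,"ay":0,"az":0},{"grip":0.05,"tx":0,"ty":0,"tz":0,"ax":0,"ay":0,"az":0},{"grip":1,"tx":0,"ty":0,"tz":0,"ax":0,"ay":0,"az":0},{"grip":1,"tx":0,"ty":0,"tz":0,"ax":0,"ay":0,"az":0},{"grip":1,"tx":0,"ty":0,"tz":0,"ax":0,"ay":0,"az":0},{"grip":1,"tx":0,"ty":0,"tz":0,"ax":0,"ay":0,"az":0},{"grip":1,"tx":0,"ty":0,"tz":0,"ax":0,"ay":0,"az":0}]'
python3 -m crank '[{"grip":1,"tx":0,"ty":0,"tz":0.004,"ax":0,"ay":0,"az":0.045},{"grip":1,"tx":0,"ty":0,"tz":0.008,"ax":0,"ay":0,"az":0.09},{"grip":1,"tx":0,"ty":0,"tz":0.012,"ax":0,"ay":0,"az":0.135},{"grip":1,"tx":0,"ty":0,"tz":0.016,"ax":0,"ay":0,"az":0.18},{"grip":1,"tx":0,"ty":0,"tz":0.02,"ax":0,"ay":0,"az":0.225},{"grip":1,"tx":0,"ty":0,"tz":0.025,"ax":0,"ay":0,"az":0.27},{"grip":1,"tx":0,"ty":0,"tz":0.029,"ax":0,"ay":0,"az":0.315},{"grip":1,"tx":0,"ty":0,"tz":0.033,"ax":0,"ay":0,"az":0.36},{"grip":1,"tx":0,"ty":0,"tz":0.037,"ax":0,"ay":0,"az":0.4},{"grip":1,"tx":0,"ty":0,"tz":0.04,"ax":0,"ay":0,"az":0.43}]'
python3 -c "
from h import *
s=r.sense();print(s['ft_torque'],s['joint_positions'])
c=cap('wrist');cv2.imwrite('pics/w8.png',c['p'][:,:,::-1])"
```

```text
time_s: 15.75
ee_pos: [0.6266, 0.0699, 0.1156]
ee_rot: [-0.0, 0.878, 0.478, -0.0]
force: [-1.6, 0.6, 4.4]
gripper_width: 0.0605
time_s: 16.75
ee_pos: [0.6268, 0.07, 0.1201]
ee_rot: [0.0, 0.385, 0.923, 0.0]
force: [-1.3, 0.4, 1.5]
gripper_width: 0.0607
[ 0.22549657  0.09996043 -0.02752159] [-6.59327491e-02  6.81430934e-01  1.51583772e+00  6.97652170e-04
  9.44101407e-01 -8.46864697e-01]
```

View pics/w8.png

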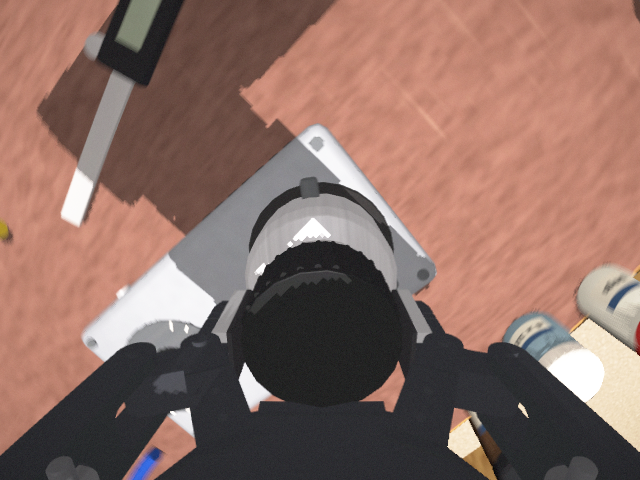

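```bash
python3 -m crank '[{"grip":1,"tx":0,"ty":0,"tz":0,"ax":0,"ay":0,"az":0},{"grip":0.05,"tx":0,"ty":0,"tz":0,"ax":0,"ay":0,"az":0},{"grip":0.05,"tx":0,"ty":0,"tz":0,"ax":0,"ay":0,"az":0},{"grip":0.05,"tx":0,"ty":0,"tz":0,"ax":0,"ay":0,"az":0},{"grip":0.05,"tx":0,"ty":0,"tz":0,"ax":0,"ay":0,"az":0},{"grip":1,"tx":0,"ty":0,"tz":0,"ax":0,"ay":0,"az":0},{"grip":1,"tx":0,"ty":0,"tz":0,"ax":0,"ay":0,"az":0},{"grip":1,"tx":0,"ty":0,"tz":0,"ax":0,"ay":0,"az":0},{"grip":1,"tx":0,"ty":0,"tz":0,"ax":0,"ay":0,"az":0},{"grip":1,"tx":0,"ty":0,"tz":0,"ax":0,"ay":0,"az":0}]'
python3 -m crank '[{"grip":1,"tx":0,"ty":0,"tz":0.004,"ax":0,"ay":0,"az":0.045},{"grip":1,"tx":0,"ty":0,"tz":0.008,"ax":0,"ay":0,"az":0.09},{"grip":1,"tx":0,"ty":0,"tz":0.012,"ax":0,"ay":0,"az":0.135},{"grip":1,"tx":0,"ty":0,"tz":0.016,"ax":0,"ay":0,"az":0.18},{"grip":1,"tx":0,"ty":0,"tz":0.02,"ax":0,"ay":0,"az":0.225},{"grip":1,"tx":0,"ty":0,"tz":0.025,"ax":0,"ay":0,"az":0.27},{"grip":1,"tx":0,"ty":0,"tz":0.029,"ax":0,"ay":0,"az":0.315},{"grip":1,"tx":0,"ty":0,"tz":0.033,"ax":0,"ay":0,"az":0.36},{"grip":1,"tx":0,"ty":0,"tz":0.037,"ax":0,"ay":0,"az":0.4},{"grip":1,"tx":0,"ty":0,"tz":0.04,"ax":0,"ay":0,"az":0.43}]'
python3 -m crank '[{"grip":1,"tx":0,"ty":0,"tz":0,"ax":0,"ay":0,"az":0},{"grip":0.05,"tx":0,"ty":0,"tz":0,"ax":0,"ay":0,"az":0},{"grip":0.05,"tx":0,"ty":0,"tz":0,"ax":0,"ay":0,"az":0},{"grip":0.05,"tx":0,"ty":0,"tz":0,"ax":0,"ay":0,"az":0},{"grip":0.05,"tx":0,"ty":0,"tz":0,"ax":0,"ay":0,"az":0},{"grip":1,"tx":0,"ty":0,"tz":0,"ax":0,"ay":0,"az":0},{"grip":1,"tx":0,"ty":0,"tz":0,"ax":0,"ay":0,"az":0},{"grip":1,"tx":0,"ty":0,"tz":0,"ax":0,"ay":0,"az":0},{"grip":1,"tx":0,"ty":0,"tz":0,"ax":0,"ay":0,"az":0},{"grip":1,"tx":0,"ty":0,"tz":0,"ax":0,"ay":0,"az":0}]'
python3 -c "
from h import *
s=r.sense();print(s['ft_torque'],s['joint_positions'])
c=cap('wrist');cv2.imwrite('pics/w9.png',c['p'][:,:,::-1])"
```

```text
time_s: 17.8
ee_pos: [0.627, 0.0698, 0.1205]
ee_rot: [0.0, 0.387, 0.922, 0.0]
force: [0.0, 0.4, 2.4]
gripper_width: 0.06
time_s: 18.8
ee_pos: [0.6267, 0.0697, 0.1248]
ee_rot: [-0.0, -0.277, 0.961, 0.0]
force: [0.8, 0.2, 1.7]
gripper_width: 0.0603
time_s: 19.8
ee_pos: [0.6269, 0.0699, 0.1253]
ee_rot: [0.0, -0.275, 0.962, 0.0]
force: [-0.1, 0.5, 2.9]
gripper_width: 0.0605
[0.12789276 0.14274265 0.03523639] [-6.60065348e-02  6.74331131e-01  1.51288166e+00  1.97855159e-04
  9.54017645e-01 -2.19356592e+00]
```

View pics/w9.png

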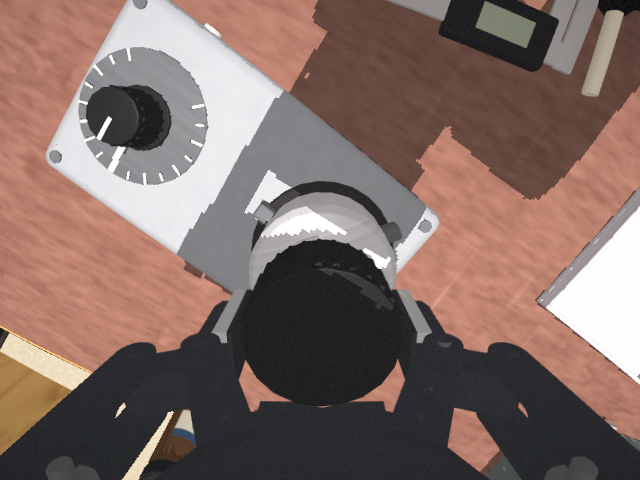

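```bash
python3 -m crank '[{"grip":1,"tx":0,"ty":0,"tz":0.003,"ax":0,"ay":0,"az":0.03},{"grip":1,"tx":0,"ty":0,"tz":0.006,"ax":0,"ay":0,"az":0.06},{"grip":1,"tx":0,"ty":0,"tz":0.009,"ax":0,"ay":0,"az":0.09},{"grip":1,"tx":0,"ty":0,"tz":0.012,"ax":0,"ay":0,"az":0.12},{"grip":1,"tx":0,"ty":0,"tz":0.012,"ax":0,"ay":0,"az":0.12},{"grip":1,"tx":0,"ty":0,"tz":0.012,"ax":0,"ay":0,"az":0.12},{"grip":1,"tx":0,"ty":0,"tz":0.02,"ax":0,"ay":0,"az":0.12},{"grip":1,"tx":0,"ty":0,"tz":0.03,"ax":0,"ay":0,"az":0.12},{"grip":1,"tx":0,"ty":0,"tz":0.04,"ax":0,"ay":0,"az":0.12},{"grip":1,"tx":0,"ty":0,"tz":0.04,"ax":0,"ay":0,"az":0.12}]'
python3 -c "
from h import *
c=cap('side');crop(c,250,410,140,300,'s10',4)"
```

```text
time_s: 20.85
ee_pos: [0.6266, 0.0697, 0.1296]
ee_rot: [-0.0, -0.45, 0.893, 0.0]
force: [0.2, 0.1, -0.1]
gripper_width: 0.0601
```

View pics/s10.png

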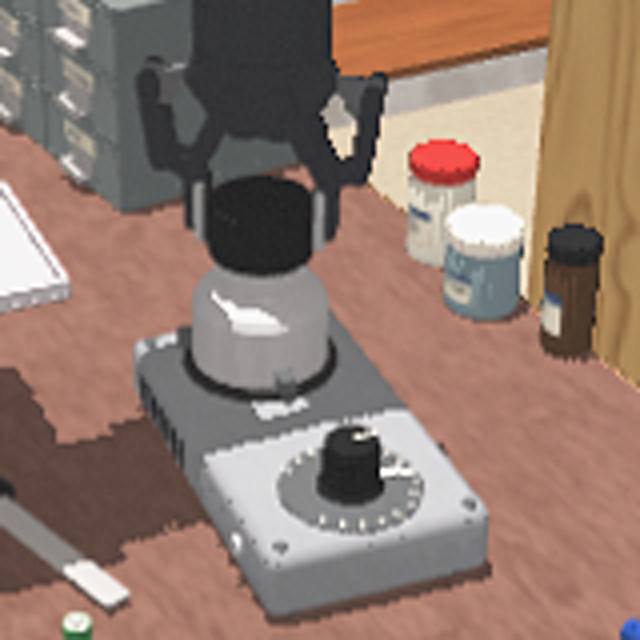

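```bash
python3 -m crank '[{"grip":1,"tx":0,"ty":0,"tz":0.04,"ax":0,"ay":0,"az":0},{"grip":1,"tx":0,"ty":0,"tz":0.08,"ax":0,"ay":0,"az":0},{"grip":1,"tx":0,"ty":0,"tz":0.14,"ax":0,"ay":0,"az":0},{"grip":1,"tx":0,"ty":0,"tz":0.22,"ax":0,"ay":0,"az":0},{"grip":1,"tx":0,"ty":0,"tz":0.3,"ax":0,"ay":0,"az":0},{"grip":1,"tx":0,"ty":0,"tz":0.38,"ax":0,"ay":0,"az":0},{"grip":1,"tx":0,"ty":0,"tz":0.46,"ax":0,"ay":0,"az":0},{"grip":1,"tx":0,"ty":0,"tz":0.54,"ax":0,"ay":0,"az":0},{"grip":1,"tx":0,"ty":0,"tz":0.6,"ax":0,"ay":0,"az":0},{"grip":1,"tx":0,"ty":0,"tz":0.6,"ax":0,"ay":0,"az":0}]'
python3 -c "
from h import *
c=cap('side');crop(c,180,410,100,270,'s11',3.4)
t=cap('top')
P,uv,ok=cloud(t,150,240,210,300)
m=ok&(P[:,2]>.008)&(P[:,2]<.02);q=P[m];print(cv2.minAreaRect(q[:,:2].astype(np.float32)),m.sum())
m=ok&(P[:,2]>.003)&(P[:,2]<.02)&(P[:,0]>.42)&(P[:,0]<.6);q=P[m];print(cv2.minAreaRect(q[:,:2].astype(np.float32)),m.sum())
crop(t,150,240,210,300,'t11',6)
print(r.sense()['joint_positions'])
"
```

```text
time_s: 21.9
ee_pos: [0.6276, 0.0697, 0.2033]
ee_rot: [0.001, -0.45, 0.893, -0.001]
force: [-0.1, -0.2, -1.0]
gripper_width: 0.06
((0.5192306637763977, 0.35541799664497375), (0.1936694234609604, 0.23221221566200256), 88.44075012207031) 629
((0.5097339749336243, 0.3620648682117462), (0.17962419986724854, 0.2109135240316391), 0.3320823311805725) 2287
[-6.61249610e-02  5.76945599e-01  1.45516041e+00  2.08330075e-05
  1.10952376e+00 -2.57061257e+00]
```

View pics/s11.png

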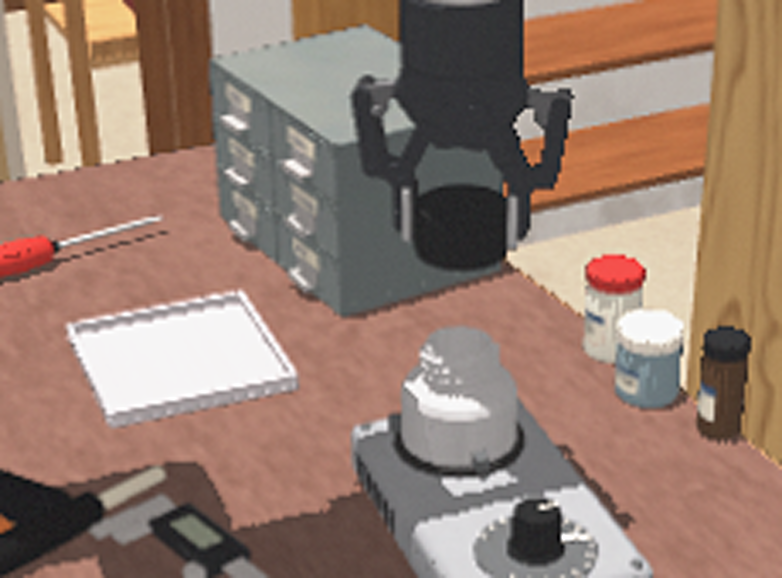

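View pics/t11.png

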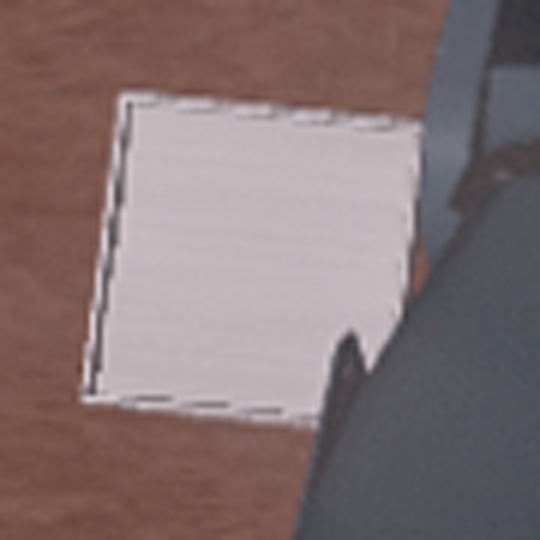

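Cap is off. The tray centre is near (0.511, 0.338), so I'm carrying the cap there gently.

```bash
python3 -m crank '[{"grip":1,"tx":-0.03,"ty":0.08,"tz":0,"ax":0,"ay":0,"az":-0.02},{"grip":1,"tx":-0.07,"ty":0.18,"tz":0,"ax":0,"ay":0,"az":-0.05},{"grip":1,"tx":-0.11,"ty":0.29,"tz":0,"ax":0,"ay":0,"az":-0.09},{"grip":1,"tx":-0.15,"ty":0.4,"tz":0,"ax":0,"ay":0,"az":-0.13},{"grip":1,"tx":-0.19,"ty":0.5,"tz":0,"ax":0,"ay":0,"az":-0.17},{"grip":1,"tx":-0.23,"ty":0.6,"tz":0,"ax":0,"ay":0,"az":-0.21},{"grip":1,"tx":-0.27,"ty":0.7,"tz":0,"ax":0,"ay":0,"az":-0.25},{"grip":1,"tx":-0.32,"ty":0.8,"tz":0,"ax":0,"ay":0,"az":-0.28},{"grip":1,"tx":-0.36,"ty":0.9,"tz":0,"ax":0,"ay":0,"az":-0.31},{"grip":1,"tx":-0.4,"ty":1,"tz":0,"ax":0,"ay":0,"az":-0.328}]'
python3 -m crank '[{"grip":1,"tx":-0.04,"ty":0.1,"tz":-0.05,"ax":0,"ay":0,"az":0},{"grip":1,"tx":-0.08,"ty":0.2,"tz":-0.1,"ax":0,"ay":0,"az":0},{"grip":1,"tx":-0.12,"ty":0.3,"tz":-0.2,"ax":0,"ay":0,"az":0},{"grip":1,"tx":-0.16,"ty":0.4,"tz":-0.3,"ax":0,"ay":0,"az":0},{"grip":1,"tx":-0.2,"ty":0.5,"tz":-0.4,"ax":0,"ay":0,"az":0},{"grip":1,"tx":-0.24,"ty":0.6,"tz":-0.5,"ax":0,"ay":0,"az":0},{"grip":1,"tx":-0.28,"ty":0.7,"tz":-0.6,"ax":0,"ay":0,"az":0},{"grip":1,"tx":-0.32,"ty":0.8,"tz":-0.7,"ax":0,"ay":0,"az":0},{"grip":1,"tx":-0.36,"ty":0.9,"tz":-0.8,"ax":0,"ay":0,"az":0},{"grip":1,"tx":-0.4,"ty":1,"tz":-0.9,"ax":0,"ay":0,"az":0}]'
python3 -c "
from h import *
c=cap('wrist');cv2.imwrite('pics/w12.png',c['p'][:,:,::-1])
t=cap('top');print(plane(t,[(170,225.8),(220.8,230.3),(163.7,277),(192.2,253.5)],.014).round(4), r.sense()['joint_positions'].round(2))"
```

```text
time_s: 23.0
ee_pos: [0.578, 0.1901, 0.2009]
ee_rot: [-0.001, 0.05, 0.999, -0.0]
force: [-0.4, -0.7, -0.4]
gripper_width: 0.0605
time_s: 24.0
ee_pos: [0.5304, 0.3108, 0.0928]
ee_rot: [0.0, 0.048, 0.999, 0.0]
force: [0.5, 0.0, -0.5]
gripper_width: 0.0605
[[0.5879 0.405  0.014 ]
 [0.5789 0.2558 0.014 ]
 [0.44   0.4145 0.014 ]
 [0.5098 0.3352 0.014 ]] [ 0.35  0.71  1.57  0.    0.87 -1.13]
```

View pics/w12.png

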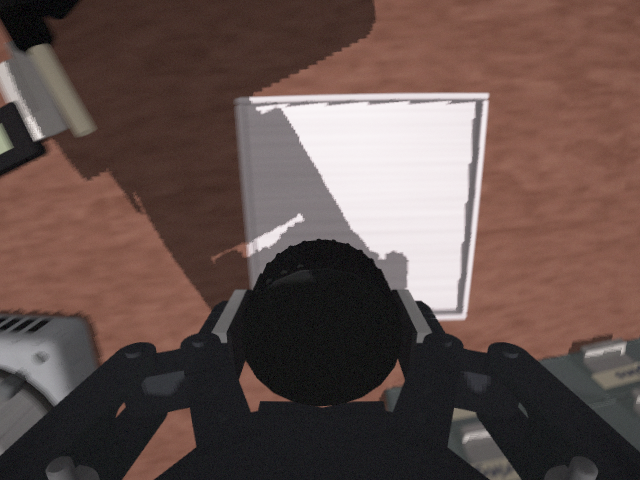

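```bash
python3 -m crank '[{"grip":1,"tx":-0.06,"ty":0.07,"tz":-0.05,"ax":0,"ay":0,"az":0},{"grip":1,"tx":-0.12,"ty":0.14,"tz":-0.1,"ax":0,"ay":0,"az":0},{"grip":1,"tx":-0.17,"ty":0.21,"tz":-0.2,"ax":0,"ay":0,"az":0},{"grip":1,"tx":-0.17,"ty":0.21,"tz":-0.3,"ax":0,"ay":0,"az":0},{"grip":1,"tx":-0.17,"ty":0.21,"tz":-0.4,"ax":0,"ay":0,"az":0},{"grip":1,"tx":-0.17,"ty":0.21,"tz":-0.5,"ax":0,"ay":0,"az":0},{"grip":1,"tx":-0.17,"ty":0.21,"tz":-0.55,"ax":0,"ay":0,"az":0},{"grip":1,"tx":-0.17,"ty":0.21,"tz":-0.58,"ax":0,"ay":0,"az":0},{"grip":1,"tx":-0.17,"ty":0.21,"tz":-0.58,"ax":0,"ay":0,"az":0},{"grip":1,"tx":-0.17,"ty":0.21,"tz":-0.58,"ax":0,"ay":0,"az":0}]'
python3 -c "
from h import *
c=cap('side');crop(c,180,290,160,240,'s13',7)"
```

```text
time_s: 25.1
ee_pos: [0.5108, 0.3349, 0.0244]
ee_rot: [0.0, 0.049, 0.999, 0.0]
force: [-0.5, 0.5, 0.6]
gripper_width: 0.0602
```

View pics/s13.png

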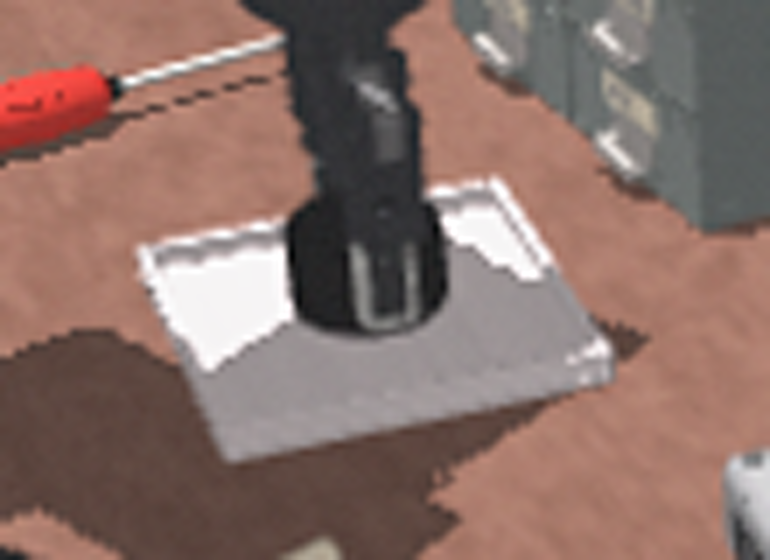

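```bash
python3 -m crank '[{"grip":1,"tx":0,"ty":0,"tz":-0.01,"ax":0,"ay":0,"az":0},{"grip":1,"tx":0,"ty":0,"tz":-0.02,"ax":0,"ay":0,"az":0},{"grip":1,"tx":0,"ty":0,"tz":-0.03,"ax":0,"ay":0,"az":0},{"grip":1,"tx":0,"ty":0,"tz":-0.04,"ax":0,"ay":0,"az":0},{"grip":1,"tx":0,"ty":0,"tz":-0.05,"ax":0,"ay":0,"az":0},{"grip":1,"tx":0,"ty":0,"tz":-0.06,"ax":0,"ay":0,"az":0},{"grip":1,"tx":0,"ty":0,"tz":-0.07,"ax":0,"ay":0,"az":0},{"grip":1,"tx":0,"ty":0,"tz":-0.075,"ax":0,"ay":0,"az":0},{"grip":1,"tx":0,"ty":0,"tz":-0.075,"ax":0,"ay":0,"az":0},{"grip":1,"tx":0,"ty":0,"tz":-0.075,"ax":0,"ay":0,"az":0}]'
```

```text
time_s: 26.15
ee_pos: [0.5104, 0.335, 0.0151]
ee_rot: [0.0, 0.048, 0.999, 0.0]
force: [-0.5, 1.1, -0.5]
gripper_width: 0.0604
```

```bash
python3 -m crank '[{"grip":1,"tx":0,"ty":0,"tz":-0.004,"ax":0,"ay":0,"az":0},{"grip":1,"tx":0,"ty":0,"tz":-0.008,"ax":0,"ay":0,"az":0},{"grip":1,"tx":0,"ty":0,"tz":-0.011,"ax":0,"ay":0,"az":0},{"grip":1,"tx":0,"ty":0,"tz":-0.013,"ax":0,"ay":0,"az":0},{"grip":1,"tx":0,"ty":0,"tz":-0.013,"ax":0,"ay":0,"az":0},{"grip":1,"tx":0,"ty":0,"tz":-0.013,"ax":0,"ay":0,"az":0},{"grip":1,"tx":0,"ty":0,"tz":-0.013,"ax":0,"ay":0,"az":0},{"grip":1,"tx":0,"ty":0,"tz":-0.013,"ax":0,"ay":0,"az":0},{"grip":1,"tx":0,"ty":0,"tz":-0.013,"ax":0,"ay":0,"az":0},{"grip":1,"tx":0,"ty":0,"tz":-0.013,"ax":0,"ay":0,"az":0}]'
```

```text
time_s: 27.15
ee_pos: [0.5104, 0.335, 0.0145]
ee_rot: [0.0, 0.048, 0.999, 0.0]
force: [-2.4, -0.5, 5.8]
gripper_width: 0.0603
```

Contact (about 6 N). Releasing and retreating upward.

```bash
python3 -m crank '[{"grip":0.25,"tx":0,"ty":0,"tz":0,"ax":0,"ay":0,"az":0},{"grip":0.15,"tx":0,"ty":0,"tz":0,"ax":0,"ay":0,"az":0},{"grip":0.1,"tx":0,"ty":0,"tz":0,"ax":0,"ay":0,"az":0},{"grip":0.1,"tx":0,"ty":0,"tz":0,"ax":0,"ay":0,"az":0},{"grip":0.1,"tx":0,"ty":0,"tz":0.1,"ax":0,"ay":0,"az":0},{"grip":0.1,"tx":0,"ty":0,"tz":0.2,"ax":0,"ay":0,"az":0},{"grip":0.1,"tx":0,"ty":0,"tz":0.4,"ax":0,"ay":0,"az":0},{"grip":0.1,"tx":0,"ty":0,"tz":0.7,"ax":0,"ay":0,"az":0},{"grip":0.1,"tx":0,"ty":0,"tz":1,"ax":0,"ay":0,"az":0},{"grip":0.1,"tx":0,"ty":0,"tz":1,"ax":0,"ay":0,"az":0}]'
python3 -c "
from h import *
c=cap('wrist');cv2.imwrite('pics/w14.png',c['p'][:,:,::-1])
c=cap('side');crop(c,180,290,160,240,'s14',7)"
```

```text
time_s: 28.15
ee_pos: [0.514, 0.3367, 0.1402]
ee_rot: [0.006, 0.048, 0.999, 0.003]
force: [-0.1, -0.2, 0.3]
gripper_width: 0.0769
```

View pics/w14.png

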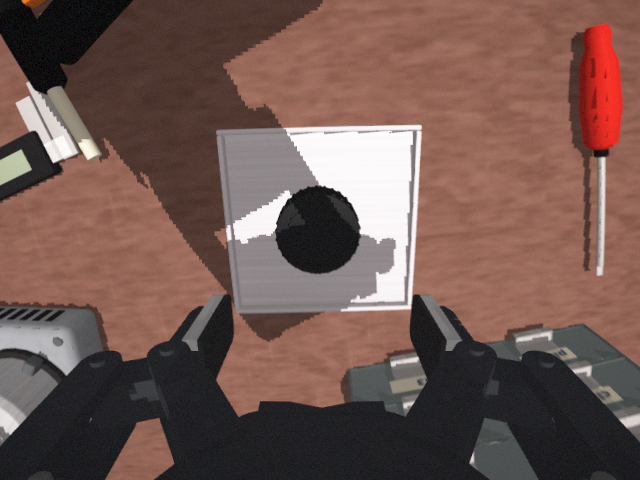

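View pics/s14.png

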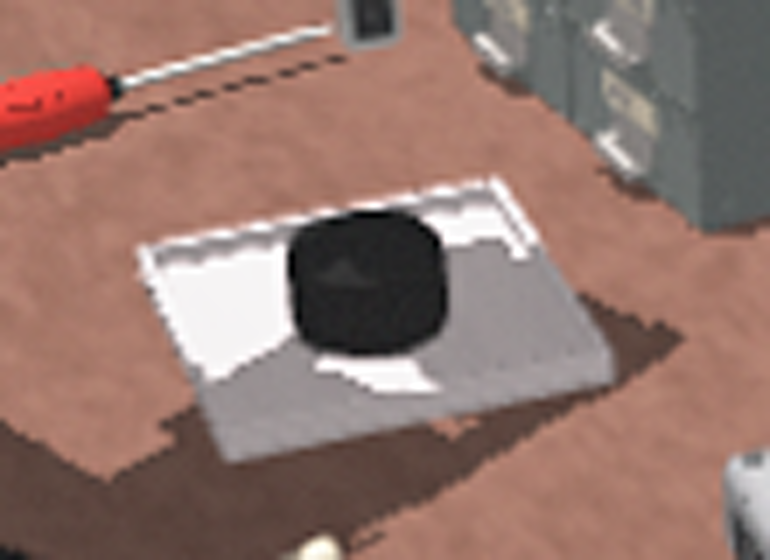

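Cap lies flat and top up in the tray centre. On to the spacers.

```bash
python3 -m crank '[{"grip":0,"tx":0,"ty":-0.1,"tz":0.2,"ax":0,"ay":0,"az":-0.03},{"grip":0,"tx":0,"ty":-0.3,"tz":0.4,"ax":0,"ay":0,"az":-0.07},{"grip":0,"tx":0,"ty":-0.5,"tz":0.6,"ax":0,"ay":0,"az":-0.11},{"grip":0,"tx":0,"ty":-0.7,"tz":0.6,"ax":0,"ay":0,"az":-0.15},{"grip":0,"tx":0,"ty":-0.9,"tz":0.6,"ax":0,"ay":0,"az":-0.19},{"grip":0,"tx":0,"ty":-1,"tz":0.6,"ax":0,"ay":0,"az":-0.23},{"grip":0,"tx":0,"ty":-1,"tz":0.6,"ax":0,"ay":0,"az":-0.27},{"grip":0,"tx":0,"ty":-1,"tz":0.6,"ax":0,"ay":0,"az":-0.31},{"grip":0,"tx":0,"ty":-1,"tz":0.6,"ax":0,"ay":0,"az":-0.35},{"grip":0,"tx":0,"ty":-1,"tz":0.6,"ax":0,"ay":0,"az":-0.39}]'
python3 -m crank '[{"grip":0,"tx":0,"ty":-0.2,"tz":0,"ax":0,"ay":0,"az":-0.04},{"grip":0,"tx":0,"ty":-0.4,"tz":0,"ax":0,"ay":0,"az":-0.08},{"grip":0,"tx":0,"ty":-0.6,"tz":0,"ax":0,"ay":0,"az":-0.08},{"grip":0,"tx":0,"ty":-0.8,"tz":0,"ax":0,"ay":0,"az":-0.08},{"grip":0,"tx":0,"ty":-1,"tz":0,"ax":0,"ay":0,"az":-0.08},{"grip":0,"tx":0,"ty":-1,"tz":0,"ax":0,"ay":0,"az":-0.08},{"grip":0,"tx":0,"ty":-1,"tz":0,"ax":0,"ay":0,"az":-0.08},{"grip":0,"tx":0,"ty":-1,"tz":0,"ax":0,"ay":0,"az":-0.08},{"grip":0,"tx":0,"ty":-1,"tz":0,"ax":0,"ay":0,"az":-0.08},{"grip":0,"tx":0,"ty":-1,"tz":0,"ax":0,"ay":0,"az":-0.08}]'
python3 -m crank '[{"grip":0,"tx":0,"ty":-0.2,"tz":0,"ax":0,"ay":0,"az":0},{"grip":0,"tx":0,"ty":-0.4,"tz":0,"ax":0,"ay":0,"az":0},{"grip":0,"tx":0,"ty":-0.6,"tz":0,"ax":0,"ay":0,"az":0},{"grip":0,"tx":0,"ty":-0.8,"tz":0,"ax":0,"ay":0,"az":0},{"grip":0,"tx":0,"ty":-1,"tz":0,"ax":0,"ay":0,"az":0},{"grip":0,"tx":0,"ty":-1,"tz":0,"ax":0,"ay":0,"az":0},{"grip":0,"tx":0,"ty":-1,"tz":0,"ax":0,"ay":0,"az":0},{"grip":0,"tx":0,"ty":-1,"tz":0,"ax":0,"ay":0,"az":0},{"grip":0,"tx":0,"ty":-1,"tz":0,"ax":0,"ay":0,"az":0},{"grip":0,"tx":0,"ty":-1,"tz":0,"ax":0,"ay":0,"az":0}]'
python3 -m crank '[{"grip":0,"tx":-0.1,"ty":-0.2,"tz":0,"ax":0,"ay":0,"az":0},{"grip":0,"tx":-0.2,"ty":-0.4,"tz":0,"ax":0,"ay":0,"az":0},{"grip":0,"tx":-0.28,"ty":-0.6,"tz":0,"ax":0,"ay":0,"az":0},{"grip":0,"tx":-0.28,"ty":-0.8,"tz":0,"ax":0,"ay":0,"az":0},{"grip":0,"tx":-0.28,"ty":-1,"tz":0,"ax":0,"ay":0,"az":0},{"grip":0,"tx":-0.28,"ty":-1,"tz":0,"ax":0,"ay":0,"az":0},{"grip":0,"tx":-0.28,"ty":-1,"tz":0,"ax":0,"ay":0,"az":0},{"grip":0,"tx":-0.28,"ty":-1,"tz":0,"ax":0,"ay":0,"az":0},{"grip":0,"tx":-0.28,"ty":-1,"tz":0,"ax":0,"ay":0,"az":0},{"grip":0,"tx":-0.28,"ty":-1,"tz":0,"ax":0,"ay":0,"az":0}]'
python3 -c "
from h import *
c=cap('wrist');cv2.imwrite('pics/w15.png',c['p'][:,:,::-1])
c=cap('top');cv2.imwrite('pics/t15.png',c['p'][:,:,::-1])"
```

```text
time_s: 29.25
ee_pos: [0.5092, 0.2145, 0.2042]
ee_rot: [-0.001, 0.616, 0.788, -0.001]
force: [-0.0, -0.3, 0.5]
gripper_width: 0.0857
time_s: 30.25
ee_pos: [0.5102, 0.0957, 0.2055]
ee_rot: [-0.0, 0.708, 0.707, -0.0]
force: [0.3, 0.6, -0.5]
gripper_width: 0.0854
time_s: 31.25
ee_pos: [0.5103, -0.0242, 0.2056]
ee_rot: [-0.0, 0.707, 0.707, 0.0]
force: [0.3, -0.4, 0.3]
gripper_width: 0.0851
time_s: 32.25
ee_pos: [0.4767, -0.1441, 0.2056]
ee_rot: [-0.0, 0.708, 0.707, 0.0]
force: [-0.1, 0.7, -0.1]
gripper_width: 0.0853
```

View pics/w15.png

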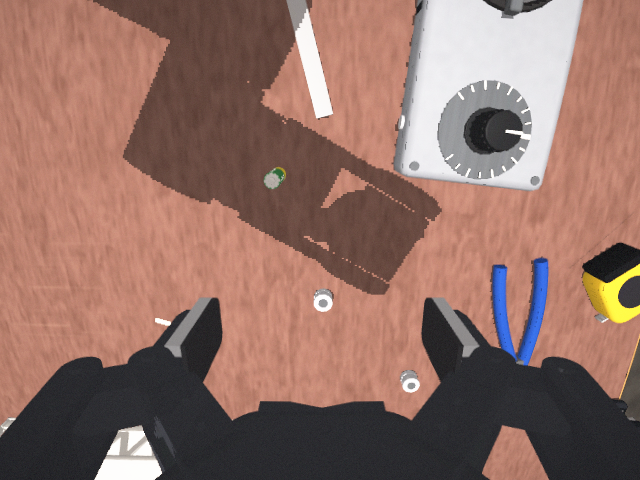

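View pics/t15.png

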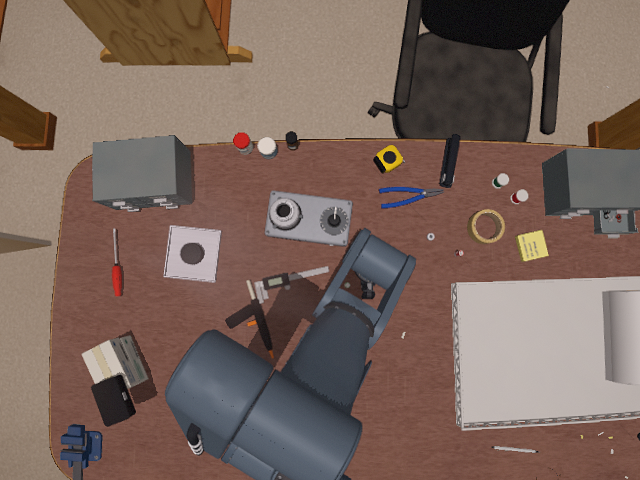

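Run:
```python
from h import *
c=cap('wrist')
print(c['s']['ee_pos'])
for n,(u,v,h) in {'A':(323,299,22),'B':(410,381,20)}.items():
    P,uv,ok=cloud(c,u-h,u+h,v-h,v+h)
    m=ok&(P[:,2]>.012)&(P[:,2]<.02); q=P[m]; print(n,m.sum(),cv2.minEnclosingCircle(q[:,:2].astype(np.float32)),np.median(q,0))
crop(c,290,350,270,330,'w15z',8)
```

```text
[ 0.47677161 -0.14444692  0.20561832]
A 276 ((0.47794052958488464, -0.23813240230083466), 0.010200693272054195) [ 0.47782409 -0.23739917  0.01627777]
B 214 ((0.5775946974754333, -0.3438831567764282), 0.01053090300410986) [ 0.57769686 -0.34251045  0.01601616]
```

View pics/w15z.png

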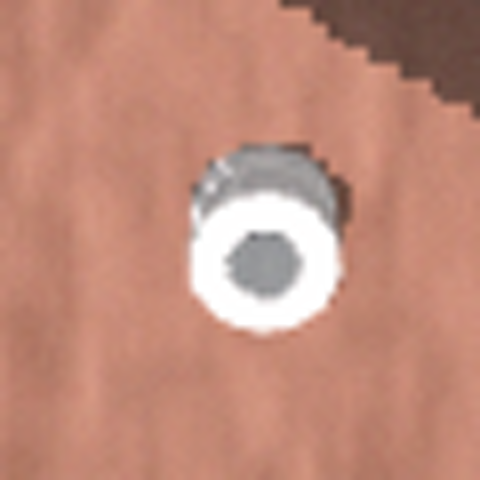

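```bash
python3 -m crank '[{"grip":0,"tx":0.01,"ty":-0.3,"tz":0,"ax":0,"ay":0,"az":0},{"grip":0,"tx":0.01,"ty":-0.6,"tz":0,"ax":0,"ay":0,"az":0},{"grip":0,"tx":0.01,"ty":-0.78,"tz":-0.1,"ax":0,"ay":0,"az":0},{"grip":0,"tx":0.01,"ty":-0.78,"tz":-0.3,"ax":0,"ay":0,"az":0},{"grip":0.2,"tx":0.01,"ty":-0.78,"tz":-0.5,"ax":0,"ay":0,"az":0},{"grip":0.3,"tx":0.01,"ty":-0.78,"tz":-0.7,"ax":0,"ay":0,"az":0},{"grip":0.4,"tx":0.01,"ty":-0.78,"tz":-0.9,"ax":0,"ay":0,"az":0},{"grip":0.4,"tx":0.01,"ty":-0.78,"tz":-1,"ax":0,"ay":0,"az":0},{"grip":0.4,"tx":0.01,"ty":-0.78,"tz":-1,"ax":0,"ay":0,"az":0},{"grip":0.4,"tx":0.01,"ty":-0.78,"tz":-1,"ax":0,"ay":0,"az":0}]'
python3 -c "
from h import *
c=cap('wrist');cv2.imwrite('pics/w16.png',c['p'][:,:,::-1])
P,uv,ok=cloud(c,250,390,230,420)
m=ok&(P[:,2]>.012)&(P[:,2]<.02)&(np.hypot(P[:,0]-.478,P[:,1]+.238)<.02); q=P[m]; print(c['s']['ee_pos'],m.sum(),cv2.minEnclosingCircle(q[:,:2].astype(np.float32)),np.median(q,0))"
```

```text
time_s: 33.4
ee_pos: [0.4784, -0.2389, 0.086]
ee_rot: [0.0, 0.708, 0.706, 0.0]
force: [0.2, 0.2, 0.0]
gripper_width: 0.0512
[ 0.47835073 -0.23885628  0.08599943] 761 ((0.4775913953781128, -0.2384832501411438), 0.01030240673571825) [ 0.47786342 -0.23756571  0.01624659]
```

View pics/w16.png

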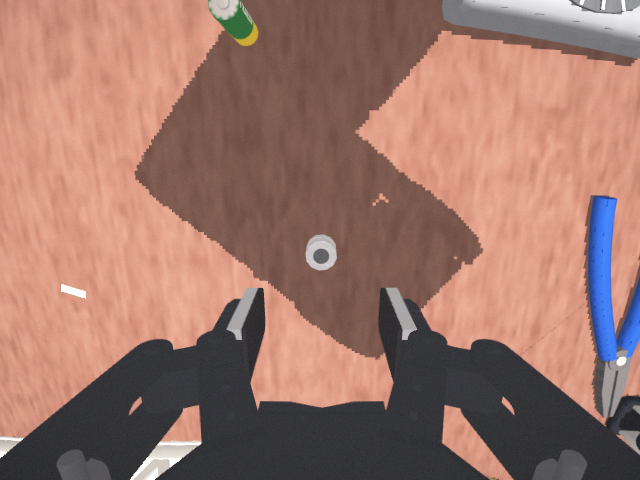

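```bash
python3 -m crank '[{"grip":0.4,"tx":0,"ty":0,"tz":-0.15,"ax":0,"ay":0,"az":0},{"grip":0.4,"tx":0,"ty":0,"tz":-0.3,"ax":0,"ay":0,"az":0},{"grip":0.4,"tx":0,"ty":0,"tz":-0.45,"ax":0,"ay":0,"az":0},{"grip":0.4,"tx":0,"ty":0,"tz":-0.55,"ax":0,"ay":0,"az":0},{"grip":0.4,"tx":0,"ty":0,"tz":-0.615,"ax":0,"ay":0,"az":0},{"grip":0.5,"tx":0,"ty":0,"tz":-0.615,"ax":0,"ay":0,"az":0},{"grip":0.6,"tx":0,"ty":0,"tz":-0.615,"ax":0,"ay":0,"az":0},{"grip":1,"tx":0,"ty":0,"tz":-0.615,"ax":0,"ay":0,"az":0},{"grip":1,"tx":0,"ty":0,"tz":-0.615,"ax":0,"ay":0,"az":0},{"grip":1,"tx":0,"ty":0,"tz":-0.615,"ax":0,"ay":0,"az":0}]'
python3 -c "
from h import *
c=cap('wrist');cv2.imwrite('pics/w17.png',c['p'][:,:,::-1])"
```

```text
time_s: 34.45
ee_pos: [0.4785, -0.239, 0.0128]
ee_rot: [0.001, 0.708, 0.706, 0.0]
force: [-0.3, 1.0, 6.1]
gripper_width: 0.0175
```

View pics/w17.png

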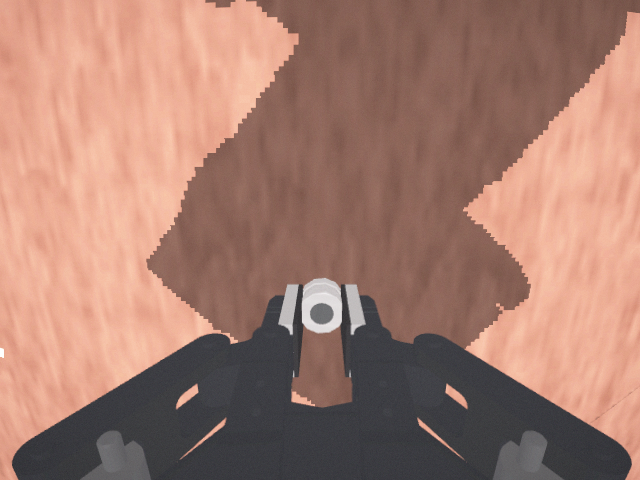

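```bash
python3 -m crank '[{"grip":1,"tx":0,"ty":0,"tz":0.05,"ax":0,"ay":0,"az":0},{"grip":1,"tx":0,"ty":0,"tz":0.15,"ax":0,"ay":0,"az":0},{"grip":1,"tx":0,"ty":0,"tz":0.3,"ax":0,"ay":0,"az":0},{"grip":1,"tx":0,"ty":0,"tz":0.45,"ax":0,"ay":0,"az":0},{"grip":1,"tx":0,"ty":0.1,"tz":0.6,"ax":0,"ay":0,"az":0},{"grip":1,"tx":0,"ty":0.2,"tz":0.75,"ax":0,"ay":0,"az":0},{"grip":1,"tx":0.1,"ty":0.3,"tz":0.9,"ax":0,"ay":0,"az":0},{"grip":1,"tx":0.2,"ty":0.4,"tz":1,"ax":0,"ay":0,"az":0},{"grip":1,"tx":0.3,"ty":0.5,"tz":1,"ax":0,"ay":0,"az":0},{"grip":1,"tx":0.3,"ty":0.6,"tz":1,"ax":0,"ay":0,"az":0}]'
python3 -m crank '[{"grip":1,"tx":0.05,"ty":0.1,"tz":0.05,"ax":0,"ay":0,"az":0},{"grip":1,"tx":0.1,"ty":0.2,"tz":0.1,"ax":0,"ay":0,"az":0},{"grip":1,"tx":0.15,"ty":0.3,"tz":0.15,"ax":0,"ay":0,"az":0},{"grip":1,"tx":0.2,"ty":0.4,"tz":0.2,"ax":0,"ay":0,"az":0},{"grip":1,"tx":0.25,"ty":0.5,"tz":0.25,"ax":0,"ay":0,"az":0},{"grip":1,"tx":0.3,"ty":0.6,"tz":0.3,"ax":0,"ay":0,"az":0},{"grip":1,"tx":0.35,"ty":0.7,"tz":0.35,"ax":0,"ay":0,"az":0},{"grip":1,"tx":0.4,"ty":0.8,"tz":0.4,"ax":0,"ay":0,"az":0},{"grip":1,"tx":0.45,"ty":0.9,"tz":0.45,"ax":0,"ay":0,"az":0},{"grip":1,"tx":0.5,"ty":1,"tz":0.45,"ax":0,"ay":0,"az":0}]'
python3 -m crank '[{"grip":1,"tx":0.05,"ty":0.1,"tz":0,"ax":0,"ay":0,"az":0},{"grip":1,"tx":0.1,"ty":0.2,"tz":0,"ax":0,"ay":0,"az":0},{"grip":1,"tx":0.15,"ty":0.3,"tz":0,"ax":0,"ay":0,"az":0},{"grip":1,"tx":0.2,"ty":0.4,"tz":0,"ax":0,"ay":0,"az":0},{"grip":1,"tx":0.25,"ty":0.5,"tz":0,"ax":0,"ay":0,"az":0},{"grip":1,"tx":0.3,"ty":0.6,"tz":0,"ax":0,"ay":0,"az":0},{"grip":1,"tx":0.35,"ty":0.7,"tz":0,"ax":0,"ay":0,"az":0},{"grip":1,"tx":0.4,"ty":0.8,"tz":0,"ax":0,"ay":0,"az":0},{"grip":1,"tx":0.43,"ty":0.9,"tz":0,"ax":0,"ay":0,"az":0},{"grip":1,"tx":0.43,"ty":0.97,"tz":0,"ax":0,"ay":0,"az":0}]'
python3 -c "
from h import *
c=cap('wrist');cv2.imwrite('pics/w18.png',c['p'][:,:,::-1])
P,uv,ok=cloud(c,100,540,100,460)
m=ok&(P[:,2]>.121)&(P[:,2]<.129)&(np.hypot(P[:,0]-.626,P[:,1]-.07)<.035); q=P[m]; print(r.sense()['ee_pos'],m.sum(),cv2.minEnclosingCircle(q[:,:2].astype(np.float32)),np.median(q,0))"
```

```text
time_s: 35.5
ee_pos: [0.5158, -0.1667, 0.1332]
ee_rot: [0.002, 0.708, 0.706, 0.001]
force: [-0.4, -0.0, -0.9]
gripper_width: 0.0169
time_s: 36.5
ee_pos: [0.5751, -0.0458, 0.1868]
ee_rot: [0.001, 0.708, 0.706, 0.0]
force: [0.2, 0.3, -0.3]
gripper_width: 0.0168
time_s: 37.5
ee_pos: [0.6261, 0.071, 0.1857]
ee_rot: [0.0, 0.708, 0.706, 0.0]
force: [-0.1, 0.2, -0.5]
gripper_width: 0.0173
[0.62547367 0.07208596 0.18570566] 1272 ((0.6261608600616455, 0.06960679590702057), 0.027208350598812103) [0.62690261 0.07912275 0.1243567 ]
```

View pics/w18.png

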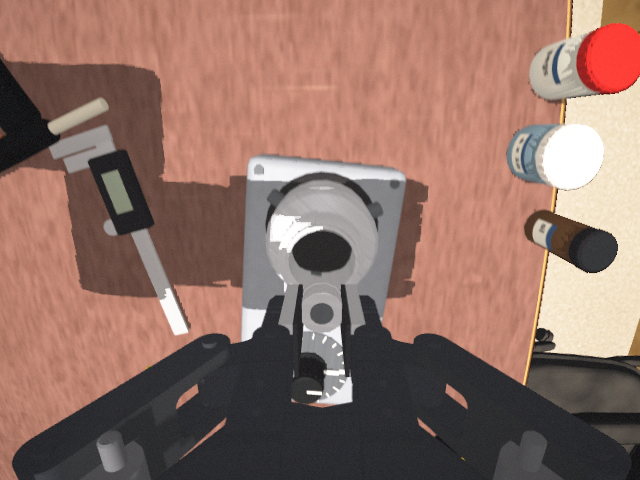

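```bash
python3 -m crank '[{"grip":1,"tx":0,"ty":-0.014,"tz":-0.05,"ax":0,"ay":0,"az":0},{"grip":1,"tx":0,"ty":-0.014,"tz":-0.1,"ax":0,"ay":0,"az":0},{"grip":1,"tx":0,"ty":-0.014,"tz":-0.17,"ax":0,"ay":0,"az":0},{"grip":1,"tx":0,"ty":-0.014,"tz":-0.24,"ax":0,"ay":0,"az":0},{"grip":1,"tx":0,"ty":-0.014,"tz":-0.3,"ax":0,"ay":0,"az":0},{"grip":1,"tx":0,"ty":-0.014,"tz":-0.36,"ax":0,"ay":0,"az":0},{"grip":1,"tx":0,"ty":-0.014,"tz":-0.39,"ax":0,"ay":0,"az":0},{"grip":1,"tx":0,"ty":-0.014,"tz":-0.4,"ax":0,"ay":0,"az":0},{"grip":1,"tx":0,"ty":-0.014,"tz":-0.4,"ax":0,"ay":0,"az":0},{"grip":1,"tx":0,"ty":-0.014,"tz":-0.4,"ax":0,"ay":0,"az":0}]'
python3 -c "
from h import *
c=cap('wrist');cv2.imwrite('pics/w19.png',c['p'][:,:,::-1])
c=cap('side');crop(c,270,380,160,260,'s19',6)"
```

```text
time_s: 38.55
ee_pos: [0.6259, 0.0681, 0.1381]
ee_rot: [0.0, 0.708, 0.706, 0.0]
force: [0.4, -0.3, -0.9]
gripper_width: 0.0171
```

View pics/w19.png

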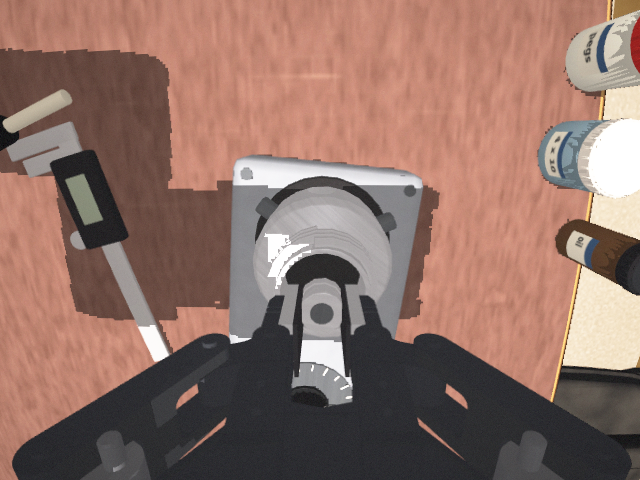

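View pics/s19.png

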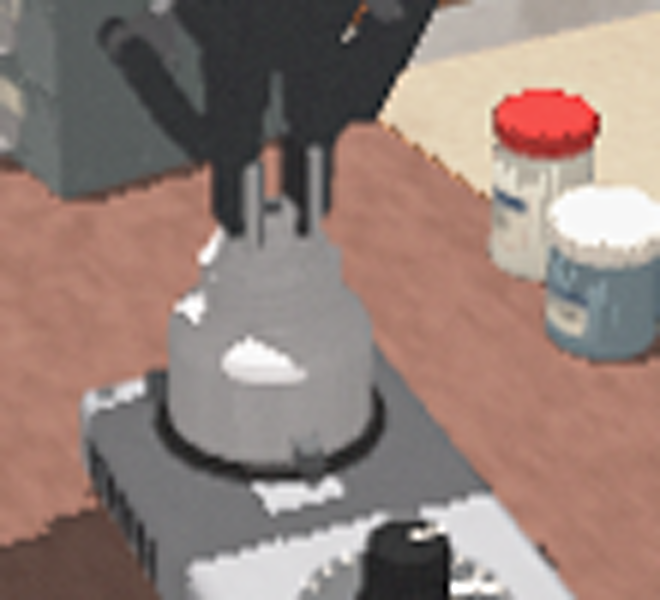

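```bash
python3 -m crank '[{"grip":1,"tx":0,"ty":0.011,"tz":0,"ax":0,"ay":0,"az":0},{"grip":1,"tx":0,"ty":0.011,"tz":0,"ax":0,"ay":0,"az":0},{"grip":1,"tx":0,"ty":0.011,"tz":0,"ax":0,"ay":0,"az":0},{"grip":0.4,"tx":0,"ty":0.011,"tz":0,"ax":0,"ay":0,"az":0},{"grip":0.3,"tx":0,"ty":0.011,"tz":0,"ax":0,"ay":0,"az":0},{"grip":0.3,"tx":0,"ty":0.011,"tz":0,"ax":0,"ay":0,"az":0},{"grip":0.3,"tx":0,"ty":0.011,"tz":0,"ax":0,"ay":0,"az":0},{"grip":0.3,"tx":0,"ty":0.011,"tz":0.2,"ax":0,"ay":0,"az":0},{"grip":0.3,"tx":0,"ty":0.011,"tz":0.4,"ax":0,"ay":0,"az":0},{"grip":0.3,"tx":0,"ty":0.011,"tz":0.6,"ax":0,"ay":0,"az":0}]'
python3 -c "
from h import *
c=cap('wrist');cv2.imwrite('pics/w20.png',c['p'][:,:,::-1])"
```

```text
time_s: 39.65
ee_pos: [0.6254, 0.0694, 0.2103]
ee_rot: [-0.0, 0.708, 0.706, -0.0]
force: [0.3, 0.2, -0.3]
gripper_width: 0.0599
```

View pics/w20.png

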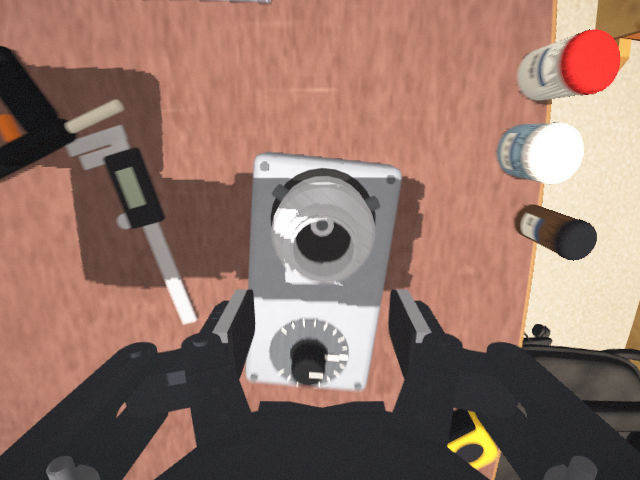

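First spacer is in the drum. Going for the second.

```bash
python3 -m crank '[{"grip":0,"tx":0,"ty":-0.2,"tz":0,"ax":0,"ay":0,"az":-0.04},{"grip":0,"tx":0,"ty":-0.4,"tz":0,"ax":0,"ay":0,"az":-0.08},{"grip":0,"tx":0,"ty":-0.6,"tz":0,"ax":0,"ay":0,"az":-0.12},{"grip":0,"tx":0,"ty":-0.8,"tz":0,"ax":0,"ay":0,"az":-0.16},{"grip":0,"tx":0,"ty":-1,"tz":0,"ax":0,"ay":0,"az":-0.17},{"grip":0,"tx":0,"ty":-1,"tz":0,"ax":0,"ay":0,"az":-0.17},{"grip":0,"tx":0,"ty":-1,"tz":0,"ax":0,"ay":0,"az":-0.17},{"grip":0,"tx":0,"ty":-1,"tz":0,"ax":0,"ay":0,"az":-0.17},{"grip":0,"tx":0,"ty":-1,"tz":0,"ax":0,"ay":0,"az":-0.17},{"grip":0,"tx":0,"ty":-1,"tz":0,"ax":0,"ay":0,"az":-0.17}]'
python3 -m crank '[{"grip":0,"tx":-0.1,"ty":-0.2,"tz":0,"ax":0,"ay":0,"az":0},{"grip":0,"tx":-0.2,"ty":-0.4,"tz":0,"ax":0,"ay":0,"az":0},{"grip":0,"tx":-0.2,"ty":-0.6,"tz":0,"ax":0,"ay":0,"az":0},{"grip":0,"tx":-0.2,"ty":-0.8,"tz":0,"ax":0,"ay":0,"az":0},{"grip":0,"tx":-0.2,"ty":-1,"tz":0,"ax":0,"ay":0,"az":0},{"grip":0,"tx":-0.2,"ty":-1,"tz":0,"ax":0,"ay":0,"az":0},{"grip":0,"tx":-0.2,"ty":-1,"tz":0,"ax":0,"ay":0,"az":0},{"grip":0,"tx":-0.2,"ty":-1,"tz":0,"ax":0,"ay":0,"az":0},{"grip":0,"tx":-0.2,"ty":-1,"tz":0,"ax":0,"ay":0,"az":0},{"grip":0,"tx":-0.2,"ty":-1,"tz":0,"ax":0,"ay":0,"az":0}]'
python3 -m crank '[{"grip":0,"tx":-0.1,"ty":-0.2,"tz":0,"ax":0,"ay":0,"az":0},{"grip":0,"tx":-0.2,"ty":-0.4,"tz":0,"ax":0,"ay":0,"az":0},{"grip":0,"tx":-0.2,"ty":-0.6,"tz":0,"ax":0,"ay":0,"az":0},{"grip":0,"tx":-0.2,"ty":-0.8,"tz":0,"ax":0,"ay":0,"az":0},{"grip":0,"tx":-0.2,"ty":-1,"tz":0,"ax":0,"ay":0,"az":0},{"grip":0,"tx":-0.2,"ty":-1,"tz":0,"ax":0,"ay":0,"az":0},{"grip":0,"tx":-0.2,"ty":-1,"tz":0,"ax":0,"ay":0,"az":0},{"grip":0,"tx":-0.2,"ty":-1,"tz":0,"ax":0,"ay":0,"az":0},{"grip":0,"tx":-0.2,"ty":-1,"tz":0,"ax":0,"ay":0,"az":0},{"grip":0,"tx":-0.2,"ty":-1,"tz":0,"ax":0,"ay":0,"az":0}]'
python3 -c "
from h import *
c=cap('wrist');cv2.imwrite('pics/w21.png',c['p'][:,:,::-1])
P,uv,ok=cloud(c,100,540,100,460)
print(proj(c,[.5776,-.3435,.016]),r.sense()['joint_positions'])
m=ok&(P[:,2]>.012)&(P[:,2]<.02)&(np.hypot(P[:,0]-.5776,P[:,1]+.3435)<.02); q=P[m]; print(c['s']['ee_pos'],m.sum(),cv2.minEnclosingCircle(q[:,:2].astype(np.float32)),np.median(q,0))"
```

```text
time_s: 40.7
ee_pos: [0.6255, -0.0496, 0.2098]
ee_rot: [-0.0, 0.869, 0.495, -0.0]
force: [0.1, -0.3, -0.1]
gripper_width: 0.0854
time_s: 41.7
ee_pos: [0.6016, -0.1696, 0.2098]
ee_rot: [-0.0, 0.869, 0.495, -0.0]
force: [-0.5, 0.4, 0.6]
gripper_width: 0.0856
time_s: 42.7
ee_pos: [0.5777, -0.2896, 0.2099]
ee_rot: [-0.0, 0.869, 0.495, 0.0]
force: [-0.2, 0.3, 0.9]
gripper_width: 0.086
[[348.8476458  257.86370043]] [-6.37556179e-01  5.88350036e-01  1.40524365e+00  4.32120335e-05
  1.14822180e+00 -1.02081314e-01]
[ 0.57769793 -0.28956229  0.20985649] 302 ((0.5783519148826599, -0.3438396453857422), 0.010151213966310024) [ 0.57871887 -0.34317448  0.01629308]
```

View pics/w21.png

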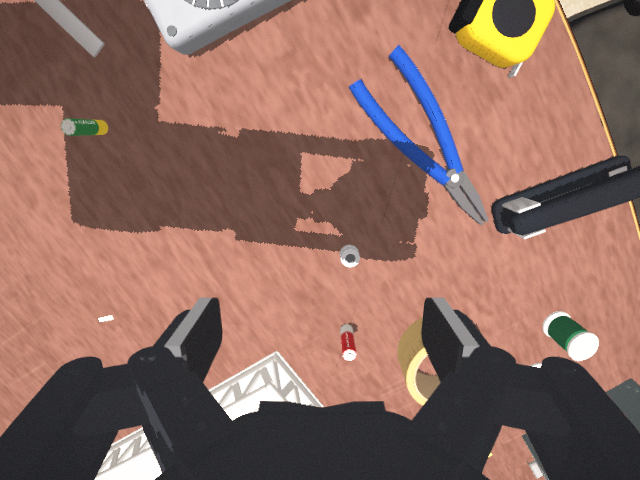

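```bash
python3 -m crank '[{"grip":0,"tx":0,"ty":-0.2,"tz":0,"ax":0,"ay":0,"az":0},{"grip":0,"tx":0,"ty":-0.4,"tz":0,"ax":0,"ay":0,"az":0},{"grip":0,"tx":0,"ty":-0.448,"tz":-0.1,"ax":0,"ay":0,"az":0},{"grip":0,"tx":0,"ty":-0.448,"tz":-0.3,"ax":0,"ay":0,"az":0},{"grip":0.2,"tx":0,"ty":-0.448,"tz":-0.5,"ax":0,"ay":0,"az":0},{"grip":0.3,"tx":0,"ty":-0.448,"tz":-0.7,"ax":0,"ay":0,"az":0},{"grip":0.4,"tx":0,"ty":-0.448,"tz":-0.9,"ax":0,"ay":0,"az":0},{"grip":0.4,"tx":0,"ty":-0.448,"tz":-1,"ax":0,"ay":0,"az":0},{"grip":0.4,"tx":0,"ty":-0.448,"tz":-1,"ax":0,"ay":0,"az":0},{"grip":0.4,"tx":0,"ty":-0.448,"tz":-1,"ax":0,"ay":0,"az":0}]'
python3 -c "
from h import *
c=cap('wrist');cv2.imwrite('pics/w22.png',c['p'][:,:,::-1])
P,uv,ok=cloud(c,220,430,200,420)
m=ok&(P[:,2]>.012)&(P[:,2]<.02)&(np.hypot(P[:,0]-.578,P[:,1]+.3435)<.025); q=P[m]; print(c['s']['ee_pos'],m.sum(),cv2.minEnclosingCircle(q[:,:2].astype(np.float32)),np.median(q,0))"
```

```text
time_s: 43.75
ee_pos: [0.5779, -0.3442, 0.09]
ee_rot: [0.0, 0.869, 0.494, 0.0]
force: [0.3, -0.3, 0.3]
gripper_width: 0.0514
[ 0.57787768 -0.34419766  0.09002374] 740 ((0.5786638259887695, -0.34395745396614075), 0.010265331715345383) [ 0.57900047 -0.34339933  0.01623572]
```

View pics/w22.png

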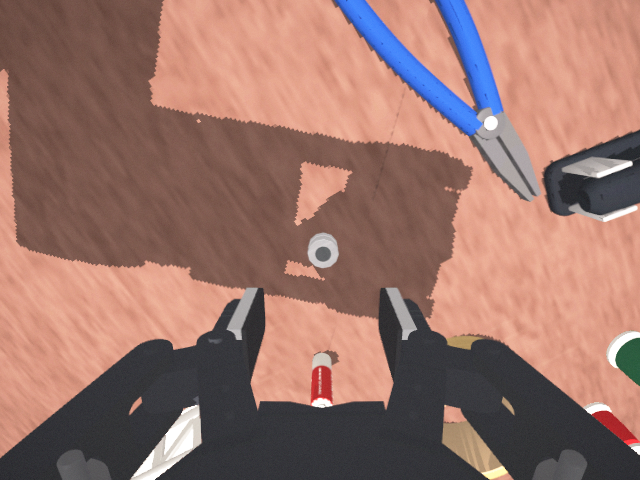

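```bash
python3 -m crank '[{"grip":0.4,"tx":0.006,"ty":0,"tz":-0.15,"ax":0,"ay":0,"az":0},{"grip":0.4,"tx":0.006,"ty":0,"tz":-0.3,"ax":0,"ay":0,"az":0},{"grip":0.4,"tx":0.006,"ty":0,"tz":-0.45,"ax":0,"ay":0,"az":0},{"grip":0.4,"tx":0.006,"ty":0,"tz":-0.58,"ax":0,"ay":0,"az":0},{"grip":0.4,"tx":0.006,"ty":0,"tz":-0.65,"ax":0,"ay":0,"az":0},{"grip":0.5,"tx":0.006,"ty":0,"tz":-0.65,"ax":0,"ay":0,"az":0},{"grip":0.6,"tx":0.006,"ty":0,"tz":-0.65,"ax":0,"ay":0,"az":0},{"grip":1,"tx":0.006,"ty":0,"tz":-0.65,"ax":0,"ay":0,"az":0},{"grip":1,"tx":0.006,"ty":0,"tz":-0.65,"ax":0,"ay":0,"az":0},{"grip":1,"tx":0.006,"ty":0,"tz":-0.65,"ax":0,"ay":0,"az":0}]'
python3 -m crank '[{"grip":1,"tx":0,"ty":0,"tz":0.05,"ax":0,"ay":0,"az":0},{"grip":1,"tx":0,"ty":0,"tz":0.15,"ax":0,"ay":0,"az":0},{"grip":1,"tx":0,"ty":0,"tz":0.3,"ax":0,"ay":0,"az":0},{"grip":1,"tx":0,"ty":0,"tz":0.4,"ax":0,"ay":0,"az":0},{"grip":1,"tx":0,"ty":0,"tz":0.5,"ax":0,"ay":0,"az":0},{"grip":1,"tx":0,"ty":0,"tz":0.6,"ax":0,"ay":0,"az":0},{"grip":1,"tx":0,"ty":0,"tz":0.7,"ax":0,"ay":0,"az":0},{"grip":1,"tx":0,"ty":0,"tz":0.8,"ax":0,"ay":0,"az":0},{"grip":1,"tx":0,"ty":0,"tz":0.9,"ax":0,"ay":0,"az":0},{"grip":1,"tx":0,"ty":0,"tz":1,"ax":0,"ay":0,"az":0}]'
python3 -c "
from h import *
c=cap('wrist');cv2.imwrite('pics/w23.png',c['p'][:,:,::-1])"
```

```text
time_s: 44.8
ee_pos: [0.5791, -0.345, 0.0131]
ee_rot: [0.001, 0.869, 0.494, 0.0]
force: [-0.1, -0.3, 4.5]
gripper_width: 0.0165
time_s: 45.8
ee_pos: [0.5782, -0.3443, 0.1327]
ee_rot: [-0.0, 0.869, 0.494, -0.0]
force: [-0.1, 0.1, 0.9]
gripper_width: 0.0167
```

View pics/w23.png

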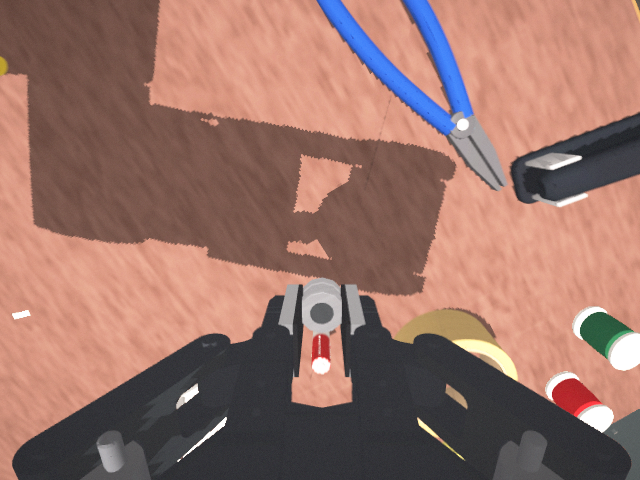

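```bash
python3 -m crank '[{"grip":1,"tx":0.01,"ty":0.05,"tz":0.05,"ax":0,"ay":0,"az":0},{"grip":1,"tx":0.02,"ty":0.15,"tz":0.1,"ax":0,"ay":0,"az":0},{"grip":1,"tx":0.03,"ty":0.25,"tz":0.15,"ax":0,"ay":0,"az":0},{"grip":1,"tx":0.04,"ty":0.35,"tz":0.2,"ax":0,"ay":0,"az":0},{"grip":1,"tx":0.05,"ty":0.45,"tz":0.25,"ax":0,"ay":0,"az":0},{"grip":1,"tx":0.06,"ty":0.55,"tz":0.3,"ax":0,"ay":0,"az":0},{"grip":1,"tx":0.07,"ty":0.65,"tz":0.35,"ax":0,"ay":0,"az":0},{"grip":1,"tx":0.08,"ty":0.75,"tz":0.4,"ax":0,"ay":0,"az":0},{"grip":1,"tx":0.09,"ty":0.85,"tz":0.44,"ax":0,"ay":0,"az":0},{"grip":1,"tx":0.1,"ty":0.95,"tz":0.44,"ax":0,"ay":0,"az":0}]'
python3 -m crank '[{"grip":1,"tx":0.01,"ty":0.1,"tz":0,"ax":0,"ay":0,"az":0},{"grip":1,"tx":0.02,"ty":0.2,"tz":0,"ax":0,"ay":0,"az":0},{"grip":1,"tx":0.03,"ty":0.3,"tz":0,"ax":0,"ay":0,"az":0},{"grip":1,"tx":0.04,"ty":0.4,"tz":0,"ax":0,"ay":0,"az":0},{"grip":1,"tx":0.05,"ty":0.5,"tz":0,"ax":0,"ay":0,"az":0},{"grip":1,"tx":0.06,"ty":0.6,"tz":0,"ax":0,"ay":0,"az":0},{"grip":1,"tx":0.07,"ty":0.7,"tz":0,"ax":0,"ay":0,"az":0},{"grip":1,"tx":0.08,"ty":0.8,"tz":0,"ax":0,"ay":0,"az":0},{"grip":1,"tx":0.09,"ty":0.9,"tz":0,"ax":0,"ay":0,"az":0},{"grip":1,"tx":0.1,"ty":1,"tz":0,"ax":0,"ay":0,"az":0}]'
python3 -m crank '[{"grip":1,"tx":0.01,"ty":0.1,"tz":0,"ax":0,"ay":0,"az":0},{"grip":1,"tx":0.03,"ty":0.2,"tz":0,"ax":0,"ay":0,"az":0},{"grip":1,"tx":0.05,"ty":0.3,"tz":0,"ax":0,"ay":0,"az":0},{"grip":1,"tx":0.07,"ty":0.4,"tz":0,"ax":0,"ay":0,"az":0},{"grip":1,"tx":0.09,"ty":0.5,"tz":0,"ax":0,"ay":0,"az":0},{"grip":1,"tx":0.11,"ty":0.6,"tz":0,"ax":0,"ay":0,"az":0},{"grip":1,"tx":0.13,"ty":0.7,"tz":0,"ax":0,"ay":0,"az":0},{"grip":1,"tx":0.15,"ty":0.8,"tz":0,"ax":0,"ay":0,"az":0},{"grip":1,"tx":0.17,"ty":0.9,"tz":0,"ax":0,"ay":0,"az":0},{"grip":1,"tx":0.19,"ty":1,"tz":0,"ax":0,"ay":0,"az":0}]'
python3 -m crank '[{"grip":1,"tx":0.01,"ty":0.1,"tz":0,"ax":0,"ay":0,"az":0},{"grip":1,"tx":0.01,"ty":0.2,"tz":0,"ax":0,"ay":0,"az":0},{"grip":1,"tx":0.01,"ty":0.3,"tz":0,"ax":0,"ay":0,"az":0},{"grip":1,"tx":0.01,"ty":0.4,"tz":0,"ax":0,"ay":0,"az":0},{"grip":1,"tx":0.01,"ty":0.47,"tz":0,"ax":0,"ay":0,"az":0},{"grip":1,"tx":0.01,"ty":0.5,"tz":0,"ax":0,"ay":0,"az":0},{"grip":1,"tx":0.01,"ty":0.5,"tz":0,"ax":0,"ay":0,"az":0},{"grip":1,"tx":0.01,"ty":0.5,"tz":0,"ax":0,"ay":0,"az":0},{"grip":1,"tx":0.01,"ty":0.5,"tz":0,"ax":0,"ay":0,"az":0},{"grip":1,"tx":0.01,"ty":0.5,"tz":0,"ax":0,"ay":0,"az":0}]'
python3 -c "
from h import *
c=cap('wrist');cv2.imwrite('pics/w24.png',c['p'][:,:,::-1]);print(c['s']['ee_pos'])"
```

```text
time_s: 46.85
ee_pos: [0.5909, -0.2297, 0.1856]
ee_rot: [0.001, 0.869, 0.494, 0.0]
force: [-0.1, 0.6, -0.7]
gripper_width: 0.017
time_s: 47.85
ee_pos: [0.6024, -0.1094, 0.1846]
ee_rot: [0.0, 0.869, 0.494, 0.0]
force: [-0.3, -0.0, -0.9]
gripper_width: 0.0171
time_s: 48.85
ee_pos: [0.6253, 0.0106, 0.1846]
ee_rot: [-0.0, 0.869, 0.494, -0.0]
force: [-0.5, -0.3, 0.0]
gripper_width: 0.0166
time_s: 49.85
ee_pos: [0.6264, 0.0691, 0.1846]
ee_rot: [0.0, 0.869, 0.494, -0.0]
force: [-0.5, 0.5, -0.8]
gripper_width: 0.0169
[0.6263626  0.06910368 0.18457604]
```

View pics/w24.png

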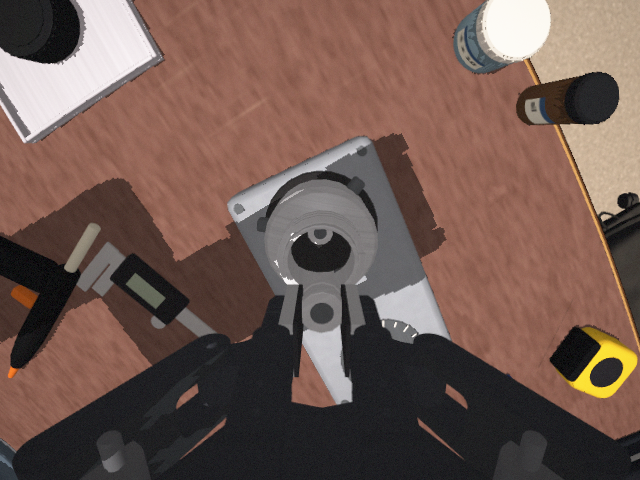

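```bash
python3 -m crank '[{"grip":1,"tx":0,"ty":0.005,"tz":-0.05,"ax":0,"ay":0,"az":0},{"grip":1,"tx":0,"ty":0.005,"tz":-0.1,"ax":0,"ay":0,"az":0},{"grip":1,"tx":0,"ty":0.005,"tz":-0.17,"ax":0,"ay":0,"az":0},{"grip":1,"tx":0,"ty":0.005,"tz":-0.24,"ax":0,"ay":0,"az":0},{"grip":1,"tx":0,"ty":0.005,"tz":-0.3,"ax":0,"ay":0,"az":0},{"grip":1,"tx":0,"ty":0.005,"tz":-0.36,"ax":0,"ay":0,"az":0},{"grip":1,"tx":0,"ty":0.005,"tz":-0.38,"ax":0,"ay":0,"az":0},{"grip":1,"tx":0,"ty":0.005,"tz":-0.39,"ax":0,"ay":0,"az":0},{"grip":1,"tx":0,"ty":0.005,"tz":-0.39,"ax":0,"ay":0,"az":0},{"grip":1,"tx":0,"ty":0.005,"tz":-0.39,"ax":0,"ay":0,"az":0}]'
python3 -m crank '[{"grip":1,"tx":0,"ty":0,"tz":0,"ax":0,"ay":0,"az":0},{"grip":0.4,"tx":0,"ty":0,"tz":0,"ax":0,"ay":0,"az":0},{"grip":0.3,"tx":0,"ty":0,"tz":0,"ax":0,"ay":0,"az":0},{"grip":0.3,"tx":0,"ty":0,"tz":0,"ax":0,"ay":0,"az":0},{"grip":0.3,"tx":0,"ty":0,"tz":0,"ax":0,"ay":0,"az":0},{"grip":0.3,"tx":0,"ty":0,"tz":0,"ax":0,"ay":0,"az":0},{"grip":0.3,"tx":0,"ty":0,"tz":0.2,"ax":0,"ay":0,"az":0},{"grip":0.3,"tx":0,"ty":0,"tz":0.4,"ax":0,"ay":0,"az":0},{"grip":0.3,"tx":0,"ty":0,"tz":0.6,"ax":0,"ay":0,"az":0},{"grip":0.3,"tx":0,"ty":0,"tz":0.6,"ax":0,"ay":0,"az":0}]'
python3 -c "
from h import *
c=cap('wrist');cv2.imwrite('pics/w25.png',c['p'][:,:,::-1])
c=cap('side');cv2.imwrite('pics/s25.png',c['p'][:,:,::-1])
c=cap('top');crop(c,150,500,170,380,'t25',2.2)"
```

```text
time_s: 50.9
ee_pos: [0.6266, 0.0702, 0.1382]
ee_rot: [0.0, 0.869, 0.494, 0.0]
force: [0.4, 0.4, -0.5]
gripper_width: 0.0169
time_s: 51.9
ee_pos: [0.6288, 0.0701, 0.2136]
ee_rot: [0.002, 0.869, 0.494, 0.003]
force: [0.3, 0.4, -0.6]
gripper_width: 0.0597
```

View pics/w25.png

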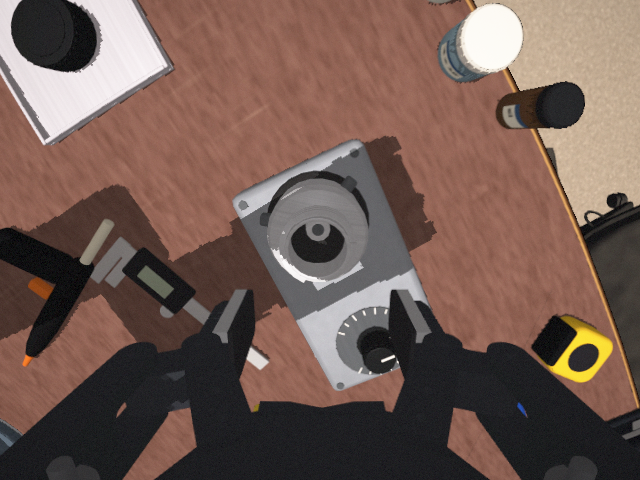

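View pics/s25.png

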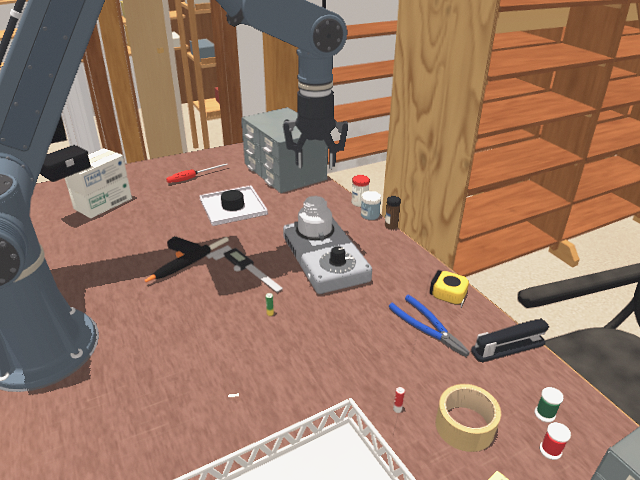

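View pics/t25.png

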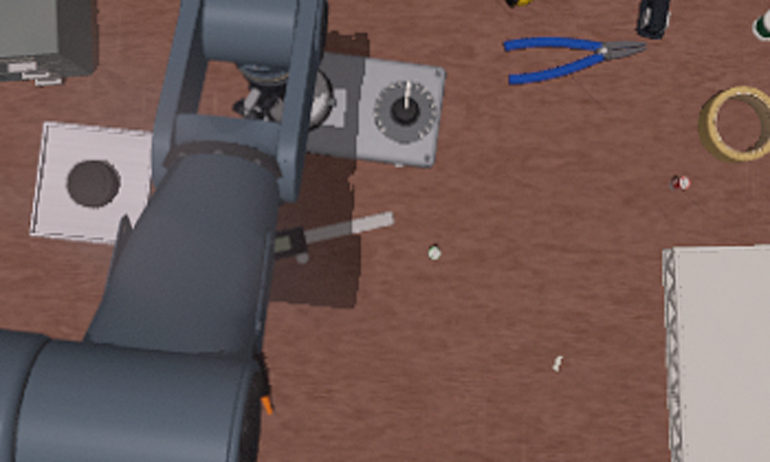

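```bash
python3 -m crank '[{"grip":0.3,"tx":-0.1,"ty":-0.1,"tz":0.1,"ax":0,"ay":0,"az":0},{"grip":0.3,"tx":-0.2,"ty":-0.3,"tz":0.1,"ax":0,"ay":0,"az":0},{"grip":0.3,"tx":-0.32,"ty":-0.53,"tz":0.1,"ax":0,"ay":0,"az":0},{"grip":0.3,"tx":-0.32,"ty":-0.53,"tz":0.1,"ax":0,"ay":0,"az":0},{"grip":0.3,"tx":-0.32,"ty":-0.53,"tz":0.1,"ax":0,"ay":0,"az":0},{"grip":0.3,"tx":-0.32,"ty":-0.53,"tz":0.1,"ax":0,"ay":0,"az":0},{"grip":0.3,"tx":-0.32,"ty":-0.53,"tz":0.1,"ax":0,"ay":0,"az":0},{"grip":0.3,"tx":-0.32,"ty":-0.53,"tz":0.1,"ax":0,"ay":0,"az":0},{"grip":0.3,"tx":-0.32,"ty":-0.53,"tz":0.1,"ax":0,"ay":0,"az":0},{"grip":0.3,"tx":-0.32,"ty":-0.53,"tz":0.1,"ax":0,"ay":0,"az":0}]'
python3 -c "
from h import *
c=cap('wrist');u,v=proj(c,[.6264,.0698,.125])[0].astype(int);print(u,v)
crop(c,max(u-60,0),u+60,max(v-50,0),v+50,'w26',6)
P,uv,ok=cloud(c,u-40,u+40,max(v-40,0),v+40)
m=ok&(np.hypot(P[:,0]-.6264,P[:,1]-.0698)<.025);print(np.histogram(P[m][:,2],bins=np.arange(.04,.14,.008)))
cv2.imwrite('pics/w26f.png',c['p'][:,:,::-1])"
```

```text
time_s: 53.05
ee_pos: [0.588, 0.007, 0.2217]
ee_rot: [0.0, 0.869, 0.495, 0.0]
force: [-0.3, -0.3, 0.5]
gripper_width: 0.06
322 133
(array([   0, 2027,   34,    0,  504,    0,    0,   96,  142,  518, 1348,
          0]), array([0.04 , 0.048, 0.056, 0.064, 0.072, 0.08 , 0.088, 0.096, 0.104,
       0.112, 0.12 , 0.128, 0.136]))
```

View pics/w26.png

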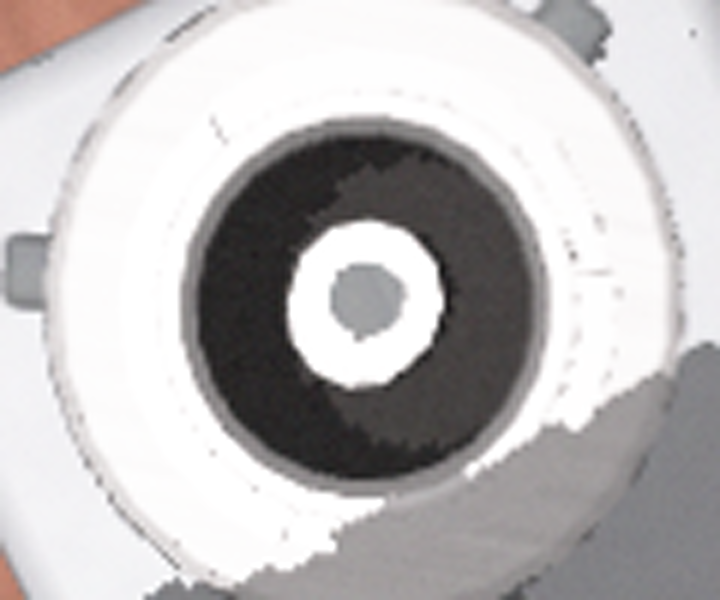

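View pics/w26f.png

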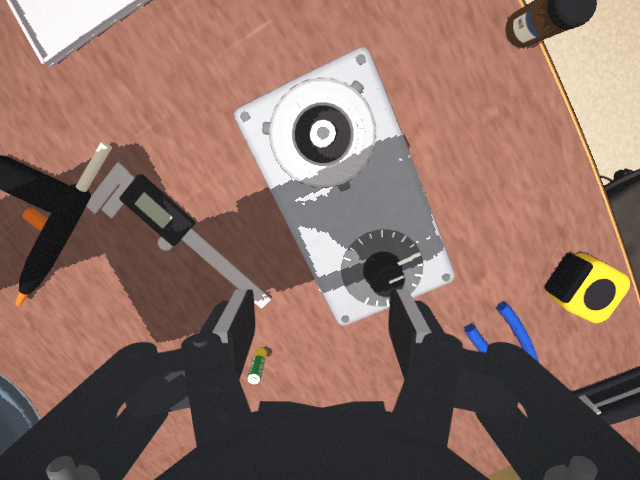

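```bash
python3 -c "
from h import *
c=cap('wrist');u,v=322,133
P,uv,ok=cloud(c,u-40,u+40,v-40,v+40);rr=np.hypot(P[:,0]-.6264,P[:,1]-.0698)
for lo,hi in [(.045,.062),(.062,.09),(.12,.13)]:
    m=ok&(rr<.025)&(P[:,2]>lo)&(P[:,2]<hi);print(m.sum(),np.median(P[m],0))
crop(c,330,450,215,315,'w27',6)
c=cap('top');crop(c,150,360,185,300,'t27',3.7)"
```

```text
2046 [0.62614659 0.06963835 0.05122081]
518 [0.62711407 0.07080475 0.07726463]
1342 [0.62828004 0.06962218 0.124584  ]
```

View pics/w27.png

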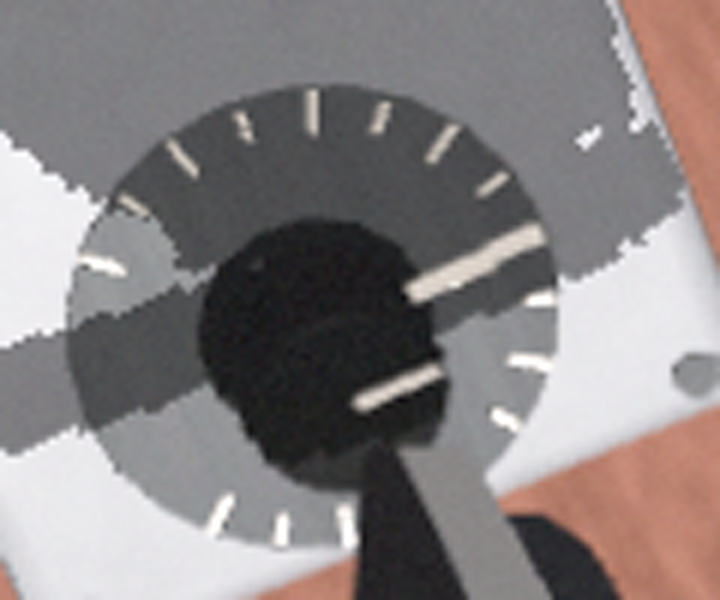

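View pics/t27.png

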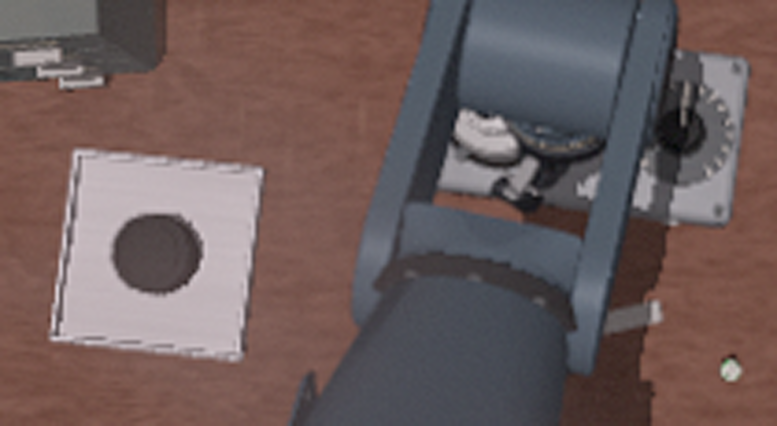

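```bash
python3 -c "
from h import *
c=cap('wrist');u,v=322,133
P,uv,ok=cloud(c,u-30,u+30,v-30,v+30);rr=np.hypot(P[:,0]-.6264,P[:,1]-.0698)
m=ok&(rr<.025)&(P[:,2]>.055)&(P[:,2]<.1);q=P[m];print(np.percentile(q[:,2],[0,5,25,50,75,95,100]),cv2.minEnclosingCircle(q[:,:2].astype(np.float32)))
A=np.c_[q[:,:2]-q[:,:2].mean(0),np.ones(len(q))];k=np.linalg.lstsq(A,q[:,2],rcond=None)[0];print(k,(A@k-q[:,2]).std())
c=cap('side');crop(c,200,400,180,330,'s28',4)"
```

```text
[0.05884087 0.06134971 0.07672058 0.07728343 0.07788908 0.07893983
 0.09998584] ((0.6262363791465759, 0.06985161453485489), 0.020369743928313255)
[0.19135239 0.25856004 0.07712872] 0.005885465219406061
```

View pics/s28.png

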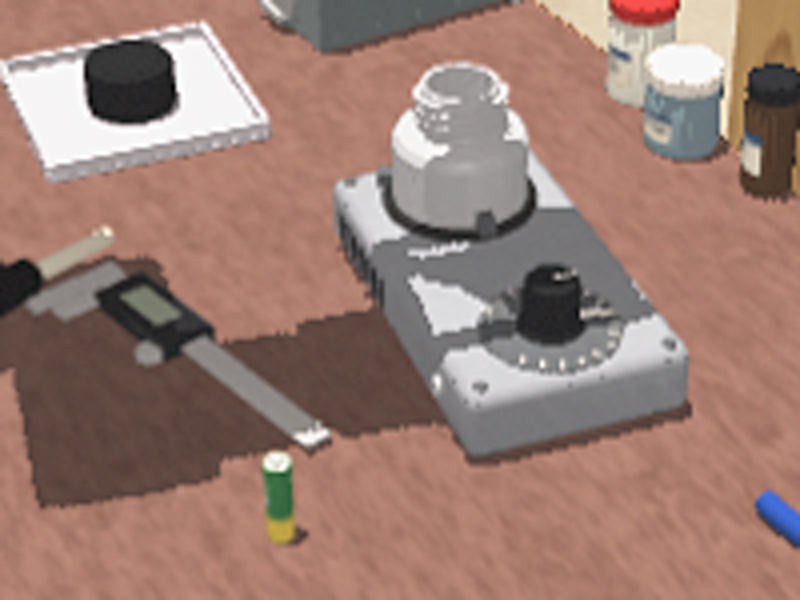

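```bash
python3 -c "
from station import finish_job
print(finish_job())"
```

```text
the job is handed in; nothing more can be done
None
```

I finished the whole job and handed it in at about 53 s of the 210 s. No verdict came back.

**What I did**
- **Dial:** I gripped it and turned it about 105° clockwise to zero.
- **Cap:** I unscrewed it in four twists, about 72°, 77°, 77° and 20°. Between twists I opened the jaws and gripped again at the same angle. It lifted off freely, and I set it down top up in the middle of the tray.
- **Spacers:** I found two on the bench and dropped both into the open drum.

**Last checks**
- **Dial:** the pointer lines up with the thick zero tick to within roughly 0.5°, measured after release. Later pictures still show them in line.
- **Cap:** it lies flat in the tray, away from the walls.
- **Bench:** no spacers are left. Both batteries were standing and untouched in the last views that showed them, and the robot was clear of everything at hand-in.

**One check disagreed:** the depth camera put the top of the spacers in the drum about 26 mm above its floor. Two stacked upright would give 32 mm and a single one 16 mm. The apparent size of the upper spacer fits a stack of two better, and the bench and gripper are empty, so I take it that both are inside. I did not see both at once.

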